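# Hang lacquer test plates on latching pegs

### The job

Hang every lacquer test plate that is lying on the table on the drying rack by its eye, one plate to a peg: the long ones on the two left pegs, the short ones on the two right pegs. Push each eye past the peg's drop keeper so that the keeper falls shut behind it, let the plates hang still, and do not shove the jars, cup, dish and sanding block about.

Things in the scene. Friction and masses are not known exactly. Their poses are not given: they have to be found in the camera images.
- rack: Fixed rack, 262 wide, 250 high: upright board, four level steel pegs 74 apart, 8 thick, 195 above the table, ending 84 in front of the board (as does the 8 thick base plate). 42 above each peg a 6 mm bar ends 66 before the board, bearing the keeper's hinge; all within 10 either side of the peg. Origin: table height, front face of the board, mid-width; pegs point along -x, y left, z up.
- peg1 (a point): Point on the centre line of the leftmost peg (as the robot sees it), straight below its keeper's hinge: 66 mm in front of the rack's board, 18 mm behind the peg's tip. Axes as the rack's: x inward along the peg to the board, y left, z up.
- peg2 (a point): Point on the centre line of the second from the left peg (as the robot sees it), straight below its keeper's hinge: 66 mm in front of the rack's board, 18 mm behind the peg's tip. Axes as the rack's: x inward along the peg to the board, y left, z up.
- peg3 (a point): Point on the centre line of the third from the left peg (as the robot sees it), straight below its keeper's hinge: 66 mm in front of the rack's board, 18 mm behind the peg's tip. Axes as the rack's: x inward along the peg to the board, y left, z up.
- peg4 (a point): Point on the centre line of the rightmost peg (as the robot sees it), straight below its keeper's hinge: 66 mm in front of the rack's board, 18 mm behind the peg's tip. Axes as the rack's: x inward along the peg to the board, y left, z up.
- keeper1 (a joint): Keeper of the leftmost peg, rad: 25 g flap, 16 wide, 36 long, 4 mm thick, hung from a hinge 42 above the peg. 0 = hangs down and bars the peg; grows to 1.45 as it swings inward (to the board) and up; cannot swing outward. An eye pushed inward along the peg lifts it; once the eye's near side is 35 mm behind the hinge it drops by itself and keeps the eye on.
- keeper2 (a joint): Keeper of the second from the left peg, rad: 25 g flap, 16 wide, 36 long, 4 mm thick, hung from a hinge 42 above the peg. 0 = hangs down and bars the peg; grows to 1.45 as it swings inward (to the board) and up; cannot swing outward. An eye pushed inward along the peg lifts it; once the eye's near side is 35 mm behind the hinge it drops by itself and keeps the eye on.
- keeper3 (a joint): Keeper of the third from the left peg, rad: 25 g flap, 16 wide, 36 long, 4 mm thick, hung from a hinge 42 above the peg. 0 = hangs down and bars the peg; grows to 1.45 as it swings inward (to the board) and up; cannot swing outward. An eye pushed inward along the peg lifts it; once the eye's near side is 35 mm behind the hinge it drops by itself and keeps the eye on.
- keeper4 (a joint): Keeper of the rightmost peg, rad: 25 g flap, 16 wide, 36 long, 4 mm thick, hung from a hinge 42 above the peg. 0 = hangs down and bars the peg; grows to 1.45 as it swings inward (to the board) and up; cannot swing outward. An eye pushed inward along the peg lifts it; once the eye's near side is 35 mm behind the hinge it drops by itself and keeps the eye on.
- long_a: Long lacquered aluminium plate, 174 mm long, 40 wide, 12 thick, about 260 g, lying flat. Head: ring eye (44 outside, 28 hole) with a flat-ended 10 mm pin either side on one line across it, 54 over the ends. Held by the pin ends, it swings down plumb as the grip is eased by steps from 40 to about 7 N (4 N drops it). Origin: middle of the underside; x to the head, z up as it lies; eye at x = 65. May be absent.
- long_a_eye (a point): Middle of the eye of long_a, halfway through the thickness (6 mm above the table when lying), on the line of the pins, which is its y; x points away from the plate's tail. Absent with the plate. Hung on a peg, it settles 10 mm below the peg's centre line.
- long_b: Long lacquered aluminium plate, 174 mm long, 40 wide, 12 thick, about 260 g, lying flat. Head: ring eye (44 outside, 28 hole) with a flat-ended 10 mm pin either side on one line across it, 54 over the ends. Held by the pin ends, it swings down plumb as the grip is eased by steps from 40 to about 7 N (4 N drops it). Origin: middle of the underside; x to the head, z up as it lies; eye at x = 65. May be absent.
- long_b_eye (a point): Middle of the eye of long_b, halfway through the thickness (6 mm above the table when lying), on the line of the pins, which is its y; x points away from the plate's tail. Absent with the plate. Hung on a peg, it settles 10 mm below the peg's centre line.
- short_a: Short lacquered aluminium plate, 116 mm long, 40 wide, 12 thick, about 180 g, lying flat. Head: ring eye (44 outside, 28 hole) with a flat-ended 10 mm pin either side on one line across it, 54 over the ends. Held by the pin ends, it swings down plumb as the grip is eased by steps from 40 to about 7 N (4 N drops it). Origin: middle of the underside; x to the head, z up as it lies; eye at x = 36. May be absent.
- short_a_eye (a point): Middle of the eye of short_a, halfway through the thickness (6 mm above the table when lying), on the line of the pins, which is its y; x points away from the plate's tail. Absent with the plate. Hung on a peg, it settles 10 mm below the peg's centre line.
- short_b: Short lacquered aluminium plate, 116 mm long, 40 wide, 12 thick, about 180 g, lying flat. Head: ring eye (44 outside, 28 hole) with a flat-ended 10 mm pin either side on one line across it, 54 over the ends. Held by the pin ends, it swings down plumb as the grip is eased by steps from 40 to about 7 N (4 N drops it). Origin: middle of the underside; x to the head, z up as it lies; eye at x = 36. May be absent.
- short_b_eye (a point): Middle of the eye of short_b, halfway through the thickness (6 mm above the table when lying), on the line of the pins, which is its y; x points away from the plate's tail. Absent with the plate. Hung on a peg, it settles 10 mm below the peg's centre line.
- jar_red: Jar with a black lid, 52 mm wide, 58 mm high, a bystander. Origin: middle of the underside.
- cup_small: Small dark cup, 52 mm wide, 36 mm high, a bystander. Origin: middle of the underside.
- lacquer_dish: Flat black dish, 84 mm wide, 14 mm high, a bystander. Origin: middle of the underside.
- jar_gold: Jar with a gold lid, 42 mm wide, 46 mm high, a bystander. Origin: middle of the underside.
- sand_block: Wooden sanding block, 46x80x28 mm, a bystander. Origin: middle of the underside.

How it is judged:
At the end, for the whole second after the job is handed in: Each plate present hangs by its eye on its own peg (long: left two, short: right two), eye behind the keeper, head up within 0.25 rad of plumb, slower than 0.05 m/s; all four keepers below 0.12 rad (((x of long_a_eye in the frame of peg1 between 0.004 and 0.064 m and y of long_a_eye in the frame of peg1 between -0.014 and 0.014 m and z of long_a_eye in the frame of peg1 between -0.018 and -0.003 m) or (x of long_a_eye in the frame of peg2 between 0.004 and 0.064 m and y of long_a_eye in the frame of peg2 between -0.014 and 0.014 m and z of long_a_eye in the frame of peg2 between -0.018 and -0.003 m)) and angle between each of long_a, long_b, short_a, short_b's own x axis and vertical below 0.25 rad and linear speed of each of long_a, long_b, short_a, short_b below 0.05 m/s and ((x of long_b_eye in the frame of peg1 between 0.004 and 0.064 m and y of long_b_eye in the frame of peg1 between -0.014 and 0.014 m and z of long_b_eye in the frame of peg1 between -0.018 and -0.003 m) or (x of long_b_eye in the frame of peg2 between 0.004 and 0.064 m and y of long_b_eye in the frame of peg2 between -0.014 and 0.014 m and z of long_b_eye in the frame of peg2 between -0.018 and -0.003 m)) and ((x of short_a_eye in the frame of peg3 between 0.004 and 0.064 m and y of short_a_eye in the frame of peg3 between -0.014 and 0.014 m and z of short_a_eye in the frame of peg3 between -0.018 and -0.003 m) or (x of short_a_eye in the frame of peg4 between 0.004 and 0.064 m and y of short_a_eye in the frame of peg4 between -0.014 and 0.014 m and z of short_a_eye in the frame of peg4 between -0.018 and -0.003 m)) and ((x of short_b_eye in the frame of peg3 between 0.004 and 0.064 m and y of short_b_eye in the frame of peg3 between -0.014 and 0.014 m and z of short_b_eye in the frame of peg3 between -0.018 and -0.003 m) or (x of short_b_eye in the frame of peg4 between 0.004 and 0.064 m and y of short_b_eye in the frame of peg4 between -0.014 and 0.014 m and z of short_b_eye in the frame of peg4 between -0.018 and -0.003 m)) and horizontal distance between long_a_eye and long_b_eye above 0.06 m and horizontal distance between short_a_eye and short_b_eye above 0.06 m and value of joint each of keeper1, keeper2, keeper3, keeper4 below 0.12 rad); the robot touches nothing.
It fails at once if the jar red is shoved more than 40 mm (distance of jar_red from where it was at the start of the episode above 0.04 m).
It fails at once if the cup small is shoved more than 40 mm (distance of cup_small from where it was at the start of the episode above 0.04 m).
It fails at once if the lacquer dish is shoved more than 40 mm (distance of lacquer_dish from where it was at the start of the episode above 0.04 m).
It fails at once if the jar gold is shoved more than 40 mm (distance of jar_gold from where it was at the start of the episode above 0.04 m).
It fails at once if the sand block is shoved more than 40 mm (distance of sand_block from where it was at the start of the episode above 0.04 m).
Of long_a, long_b, short_a, short_b only 3 to 4 are there at a start; the rules pass over those that are not, and their reading is None.
At some moment in a run one of long_a, long_b, short_a, short_b may be knocked a few centimetres aside while the robot is not near it.
It also fails if it takes over 208 s, if anything falls off the work surface, if the arm or the gripper's body presses on something with over 40 N, if the wrist force passes 120 N, or if a joint passes its speed limit or range.

### The arm

A 6-joint arm with a two-finger parallel gripper is mounted at the origin on a cart in front of the work surface, level with it; the furniture and walls round the work are solid. World frame = base frame: x ahead of the robot, y to its left, z up, the work surface at z = 0. Lengths are in m, angles in rad, forces in N, time in s.
With the tool pointing down it reaches from about 0.35 to 0.8 m from the base axis. Payload 7.3 kg.
Tool frame: the origin (TCP) lies at the very end of the fingers, on their centre line; the grasp point (between the pads) lies 19 mm behind it; z points along the fingers, y is the direction in which the jaws open and shut (so a half turn about z gives the same grasp; the last joint's range is limited). The gripper opens to 85 mm and grips with 20 to 120 N. Pads are 22 mm wide; open, the fingers measure 114 mm over their backs; the gripper's body (76 mm by 85 mm) begins 54 mm behind the grasp point. The pads swing forward as they close: fully open they stand 13 mm farther back than shut.
Start: joints at [1.076, 0.342, 1.524, -0, 1.275, -0.146], TCP at [0.179, 0.493, 0.231] pointing down, gripper open.
Joint ranges: [-2.53, 2.53], [-0.77, 2.02], [0.04, 2.7], [-1, 4.14], [0.28, 2.66], [-3.11, 3.11]. Speed limits (rad/s): [2.57, 2.57, 3.14, 3.14, 3.14, 3.14].

### API

Orientations are given as [roll, pitch, yaw] about the fixed x, y, z axes, in that order (R = Rz(yaw) Ry(pitch) Rx(roll)).
In Python, from cell import bot, optics, search_frame, mark_of gives the robot as it stands.
- The arm moves only by the tool arm_command, never from a script. Its argument "deltas" is a list of rows, each a list of 3 entries, a list of its own where there are three numbers: the shift along the tool's x, y, z in cm, then the turn about the tool's z in rad, then the opening in per cent of the stroke, from 0 (shut) to 100 (fully open). A call has 1 to 12 rows; each row is the pose to reach, as a shift and turn from the pose commanded when the call began, along the tool's axes at that moment; what a row does not reach only later rows make up. A row lasts 1/8 s, in which the tool goes at most 62.5 mm and 10.7 degrees, less where a joint would pass 70% of its speed; a pose out of reach is approached as far as the arm can. A call with a gripper value outside its range is refused whole. The fingers move at their own pace and stop on an object; the grip force is fixed at half the most. Time passes only in rows, so rows that repeat a pose let the fingers close. It gives the time, the measured TCP pose, the force and the opening at its end, in the units of the state.
- bot.sense(): the state, without advancing time (a new reading comes with each control period).
- optics.grab_frame(name): name is "scene" or "side" or "wrist"; returns the picture (384x512x3 uint8, red, green, blue); there is no depth.
- optics.get_calibration(name): a dict with "camera_matrix" (3x3 intrinsics, pixels), "camera_from_world" (4x4, takes a point from world to camera coordinates); the wrist camera has in their place "hand_eye" (4x4, takes a point from camera to tool coordinates, whose origin is the TCP and whose axes are the flange's). Camera axes: x right, y down, z forward; pixel columns grow to the right and rows downward; lengths in m; the calibration is good to about 2 mm. A picture is of the moment at which its call begins: read the wrist's pose just before it. get_calibration takes no time and is no camera call.
- bot.hand_in(): hands the job in, once; it reports no verdict.
Trained networks look in the newest picture that a camera, given by its name, has taken for a name from the list of things; names that differ only in an ending like _2 or _b are one class to them, and where a whole thing is asked for, a point or a joint stands for the part that bears it (a point fixed in the world has none). Each returns a list of dicts, best first, with "p" (0 to 1); they miss things now and then, are a little off and sometimes report something else, mostly with a low value. They report only what shows in the picture. A call takes as long as a camera call.
- search_frame(camera, target): "pixel" ([column, row] in pixels, amid what is visible of it).
- mark_of(camera, target): "pixel" ([column, row] in pixels: a listed point, or the origin of a listed thing).
The state is a dict: "time": time; "q": joint angles; "qd": joint speeds; "joint_torque": joint torques, N m; "position": TCP position; "orientation": TCP orientation; "ft_force": force on the tool from outside, world axes, zero at the start; "wrist_torque": the same for the moment, N m; "grip_width": opening from 0.0 (shut) to 1.0 (fully open).
Only numpy, scipy, OpenCV 4.12 (cv2) and the standard library are available. Lean on these libraries where they do the work, as an engineer would, in place of code of your own. Each camera call takes 0.05 s, during which the arm holds its last target.

## Working session

There is one attempt and no reset: what is moved stays moved. The work goes in short steps, Python scripts to look and compute and a tool call to move; the robot and the scene stay as the last step left them, time stands still between calls to the robot, and variables do not carry over. Pictures are saved under pics/ and viewed, and the job is handed in when it is done.

Besides the shell and the picture viewer there is one more tool, called after ">>>" in YAML: its name, and indented under it one key for each argument. arm_command: Moves the arm, as the interface text tells. Its arguments: {"type":"object","properties":{"deltas":{"type":"array","items":{"type":"array"}}},"required":["deltas"]}

```bash
ls; mkdir -p pics
cat > h.py <<'E'
import numpy as np, cv2
from cell import bot, optics, search_frame, mark_of
def save(cam,name):
    im=optics.grab_frame(cam); cv2.imwrite('pics/'+name,im[:,:,::-1]); return im
E
python3 - <<'E'
from h import *
s=bot.sense(); print(s)
for c in ['scene','side','wrist']:
    save(c,c+'0.png'); print(c,optics.get_calibration(c))
E
```

```text
pics
{'time': 0.0, 'q': array([ 1.07600997e+00,  3.42723942e-01,  1.52501613e+00, -1.04810416e-05,
        1.27538580e+00, -1.46025001e-01]), 'qd': array([ 0.00134355, -0.00165252,  0.00015807, -0.00101738,  0.00041311,
        0.00092012]), 'joint_torque': array([-1.05056723e-03, -4.33683658e+01, -2.46004522e+01, -3.51187527e-04,
        7.97274231e-03,  2.87750410e-06]), 'position': array([0.1792144 , 0.49304251, 0.23062563]), 'orientation': array([-3.14007430e+00, -2.13177464e-04,  2.79283420e+00]), 'ft_force': array([-0.37346321, -0.41206   ,  0.19335833]), 'wrist_torque': array([-0.00119415,  0.02802733, -0.00570448]), 'grip_width': 0.9989861510713329}
scene {'camera_matrix': array([[407.4102464 ,   0.        , 248.71231407],
       [  0.        , 407.4102464 , 181.45890208],
       [  0.        ,   0.        ,   1.        ]]), 'camera_from_world': array([[-0.46082215, -0.88748715,  0.00308159,  0.1311271 ],
       [-0.4355494 ,  0.22312824, -0.87207254,  0.3982952 ],
       [ 0.77326559, -0.40321253, -0.48936693,  1.03425622],
       [ 0.        ,  0.        ,  0.        ,  1. 
[... 289 characters left out ...]
2 , -0.35603166, -0.91716762,  0.20543613],
       [ 0.43349405,  0.80831447, -0.39838502,  1.25206388],
       [ 0.        ,  0.        ,  0.        ,  1.        ]])}
wrist {'camera_matrix': array([[265.54091196,   0.        , 253.84175645],
       [  0.        , 265.54091196, 190.53830841],
       [  0.        ,   0.        ,   1.        ]]), 'hand_eye': array([[-7.47222450e-04, -9.45432307e-01, -3.25817733e-01,
         8.35053675e-02],
       [ 9.99999639e-01, -8.38330264e-04,  1.39226108e-04,
        -1.44045053e-03],
       [-4.04771726e-04, -3.25817511e-01,  9.45432592e-01,
        -1.44090226e-01],
       [ 0.00000000e+00,  0.00000000e+00,  0.00000000e+00,
         1.00000000e+00]])}
```

View pics/scene0.png

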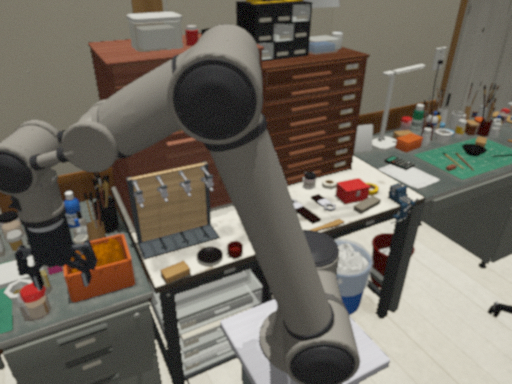

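View pics/side0.png

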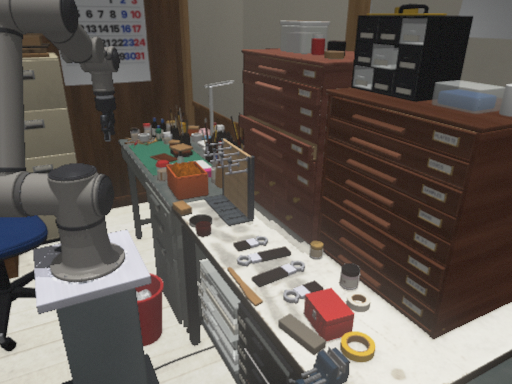

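View pics/wrist0.png

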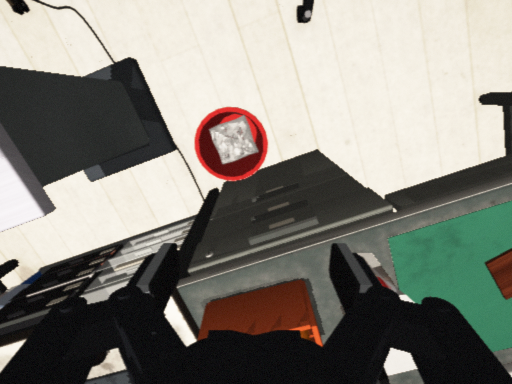

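```bash
cat >> h.py <<'E'
def ray(cam,px,state=None):
    c=optics.get_calibration(cam); K=c['camera_matrix']
    d=np.linalg.inv(K)@np.array([px[0],px[1],1.])
    if cam=='wrist':
        s=state or bot.sense(); T=np.eye(4); T[:3,:3]=toolR(s); T[:3,3]=s['position']
        M=T@c['hand_eye']
    else: M=np.linalg.inv(c['camera_from_world'])
    return M[:3,3],M[:3,:3]@d
def toolR(s):
    from scipy.spatial.transform import Rotation as Ro
    return Ro.from_euler('xyz',s['orientation']).as_matrix()
def onz(cam,px,z,state=None):
    o,d=ray(cam,px,state); return o+d*(z-o[2])/d[2]
def proj(cam,P):
    c=optics.get_calibration(cam); K=c['camera_matrix']
    if cam=='wrist':
        s=bot.sense(); T=np.eye(4); T[:3,:3]=toolR(s); T[:3,3]=s['position']
        E=np.linalg.inv(T@c['hand_eye'])
    else: E=c['camera_from_world']
    p=K@(E[:3,:3]@np.array(P)+E[:3,3]); return p[:2]/p[2]
E
python3 - <<'E'
from h import *
np.set_printoptions(precision=4,suppress=True)
for cam in ['side','scene']:
    im=save(cam,'x.png')
    cv2.imwrite('pics/'+cam+'_zoom.png',cv2.resize(im[180:384,150:400] if cam=='side' else im[150:290,110:400],None,fx=3 if cam=='side' else 2.7,fy=3 if cam=='side' else 2.7,interpolation=cv2.INTER_CUBIC)[:600,:,::-1])
    for t,z in [('long_a_eye',.006),('short_a_eye',.006),('long_a',0),('short_a',0),('rack',0),('peg1',.195),('peg2',.195),('peg3',.195),('peg4',.195),('jar_red',0),('cup_small',0),('lacquer_dish',0),('jar_gold',0),('sand_block',0)]:
        print(cam,t,[(np.array(r['pixel']).round(1),round(r['p'],2),onz(cam,r['pixel'],z)[:2]) for r in mark_of(cam,t)[:4]])
E
```

```text
side long_a_eye [(array([262.1, 258.4]), 0.74, array([ 0.4792, -0.2411])), (array([294. , 266.9]), 0.6, array([ 0.5418, -0.3258]))]
side short_a_eye [(array([290.3, 296.3]), 0.77, array([ 0.4565, -0.4394]))]
side long_a [(array([261.9, 258. ]), 0.95, array([ 0.4843, -0.2306])), (array([233.2, 210.8]), 0.72, array([0.5476, 0.1166])), (array([280.1, 275. ]), 0.57, array([ 0.4877, -0.3353]))]
side short_a [(array([303., 292.]), 0.82, array([ 0.5021, -0.433 ])), (array([250.8, 241.2]), 0.79, array([ 0.5012, -0.1223])), (array([229.7, 172.2]), 0.5, array([0.7141, 0.5129])), (array([202.5, 220.4]), 0.37, array([0.4119, 0.0941]))]
side rack [(array([237. , 210.7]), 0.57, array([0.5611, 0.1108])), (array([265. , 241.5]), 0.38, array([ 0.5428, -0.1457])), (array([206.7, 153.9]), 0.27, array([0.7208, 0.8303])), (array([299.7, 291.5]), 0.25, array([ 0.4953, -0.427 ]))]
side peg1 [(array([226. , 173.1]), 0.94, array([0.4838, 0.0332])), (array([220.5, 166. ]), 0.82, array([0.4959, 0.109 ])), (array([211.4, 160. ]), 0.7, array([0.4921, 0.1862])), (array([205.4, 155.3]), 0.61, array([0.4927, 0.2493
[... 2223 characters left out ...]
]), 0.61, array([0.5051, 0.0944]))]
scene peg4 [(array([142.4, 205.7]), 0.97, array([0.4874, 0.2523])), (array([208.7, 187.7]), 0.81, array([0.4962, 0.0355])), (array([166.3, 197. ]), 0.69, array([0.503 , 0.1739])), (array([190.4, 190.7]), 0.61, array([0.5051, 0.0944]))]
scene jar_red [(array([209. , 186.2]), 0.47, array([ 0.8219, -0.0916])), (array([304. , 187.1]), 0.46, array([ 0.634 , -0.4418]))]
scene cup_small [(array([235.8, 255.6]), 0.68, array([0.3668, 0.0043]))]
scene lacquer_dish [(array([211. , 258.9]), 0.6, array([0.3884, 0.0818]))]
scene jar_gold []
scene sand_block [(array([176.1, 274.5]), 0.77, array([0.37  , 0.2043])), (array([332.4, 206.9]), 0.33, array([ 0.4572, -0.4531]))]
```

View pics/side_zoom.png

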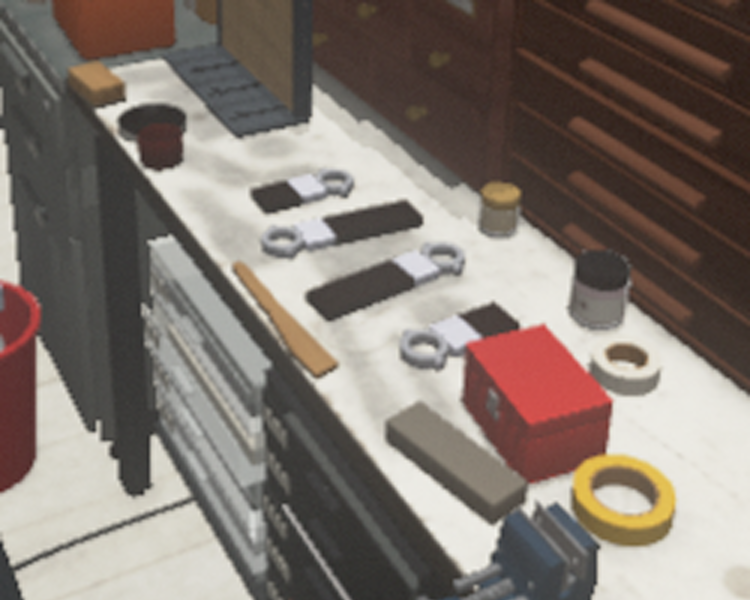

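View pics/scene_zoom.png

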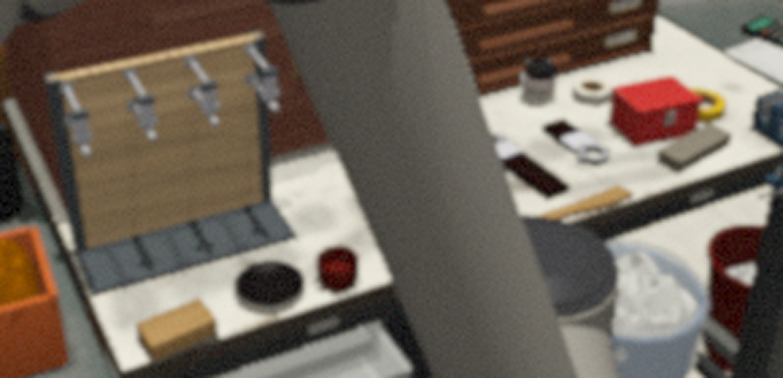

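```bash
cat >> h.py <<'E'
def go(x,y,z,yaw=np.pi):
    s=bot.sense(); R=toolR(s); cy=s['orientation'][2]
    d=R.T@(np.array([x,y,z])-s['position'])*100
    dy=(yaw-cy+np.pi)%(2*np.pi)-np.pi
    print('delta cm',d.round(2),'turn',round(-dy,4),'t',s['time'],'rows',np.linalg.norm(d)/6.25, abs(dy)/.187)
np.set_printoptions(precision=4,suppress=True)
E
python3 - <<'E'
from h import *
go(.179,.493,.35); go(.27,.14,.35)
E
```

```text
delta cm [  0.03  -0.05 -11.87] turn -0.3488 t 1.65 rows 1.8990485662054988 1.8652549532762408
delta cm [-20.59 -30.12 -11.87] turn -0.3488 t 1.65 rows 6.138368295135525 1.8652549532762408
```

>>> arm_command:
  deltas:
    - [[0,0,-11.9],-0.349,100]
    - [[0,0,-11.9],-0.349,100]
    - [[-20.6,-30.1,-11.9],-0.349,100]
    - [[-20.6,-30.1,-11.9],-0.349,100]
    - [[-20.6,-30.1,-11.9],-0.349,100]
    - [[-20.6,-30.1,-11.9],-0.349,100]
    - [[-20.6,-30.1,-11.9],-0.349,100]
    - [[-20.6,-30.1,-11.9],-0.349,100]
    - [[-20.6,-30.1,-11.9],-0.349,100]

```text
time: 2.78
position: [0.2709, 0.1372, 0.3505]
orientation: [-3.141, 0.001, 3.134]
ft_force: [0.1, 0.8, 0.4]
grip_width: 1.002
```

Run:
```python
from h import *
s=bot.sense(); print(s['position'],s['orientation'],s['time'],s['q'],s['ft_force'])
save('wrist','w1.png')
for t,z in [('peg1',.195),('rack',0),('cup_small',0),('lacquer_dish',0),('sand_block',0)]:
    print(t,[(np.array(r['pixel']).round(1),round(r['p'],2),onz('wrist',r['pixel'],z,s)[:2]) for r in mark_of('wrist',t)[:4]])
```

```text
[0.2709 0.1372 0.3505] [-3.1413  0.0012  3.1335] 2.775 [ 0.2151 -0.1674  1.7685 -0.0006  1.5394 -1.3475] [0.1477 0.7526 0.3894]
peg1 [(array([186.3, 324.9]), 0.96, array([0.4953, 0.036 ])), (array([232.7, 329.4]), 0.86, array([0.5043, 0.1028])), (array([340. , 327.7]), 0.65, array([0.5025, 0.2589])), (array([286.7, 325. ]), 0.58, array([0.4968, 0.1813]))]
rack [(array([253.4, 277.9]), 0.78, array([0.5635, 0.1322]))]
cup_small [(array([186.3, 197.2]), 0.79, array([0.3707, 0.0006]))]
lacquer_dish [(array([228.4, 213.2]), 0.85, array([0.4061, 0.0829])), (array([338.6, 328.7]), 0.28, array([0.7112, 0.3356]))]
sand_block [(array([289.9, 196.3]), 0.67, array([0.3706, 0.2065]))]
```

View pics/w1.png

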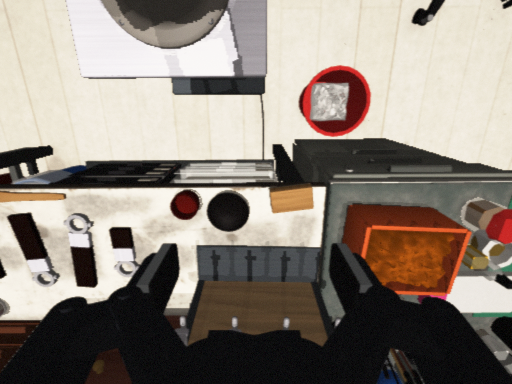

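Run:
```python
from h import *
im=cv2.imread('pics/w1.png')
cv2.imwrite('pics/w1z.png',cv2.resize(im[230:350,170:360],None,fx=4,fy=4,interpolation=cv2.INTER_CUBIC))
for p in [(197,246),(321,247)]: print(onz('wrist',p,.008))
```

```text
[0.476  0.0218 0.008 ]
[0.4778 0.2809 0.008 ]
```

View pics/w1z.png

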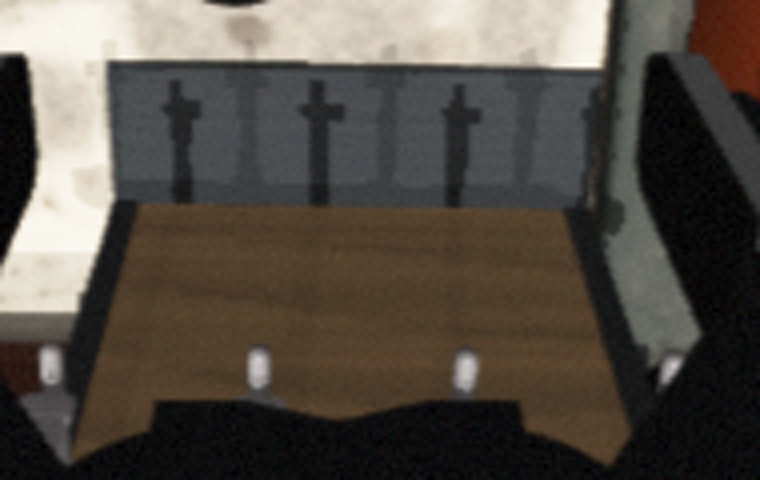

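Run:
```python
from h import *
for p in [(182.5,317),(234.7,317.5),(286.2,318),(338,319)]: print(onz('wrist',p,.197))
W=[(186.3,324.9),(232.7,329.4),(286.7,325),(340,327.7)]
S=[(226,173.1),(220.5,166),(211.4,160),(205.4,155.3)]
C=[(208.7,187.7),(190.4,190.7),(166.3,197),(142.4,205.7)]
# base front corners in other views
for i in range(4):
    A=np.zeros((3,3));b=np.zeros(3)
    for cam,p in (('wrist',W[i]),('side',S[i]),('scene',C[i])):
        o,d=ray(cam,p); d/=np.linalg.norm(d); P=np.eye(3)-np.outer(d,d); w=1/np.linalg.norm(o-[.5,.14,.2])**2; A+=w*P;b+=w*P@o
    print(np.linalg.solve(A,b))
for c in ('side','scene'):
    for P in [(.477,.0215,.008),(.48,.281,.008),(.477,.0125,.008),(.48,.272,.008)]: print(c,proj(c,P))
im=cv2.imread('pics/scene0.png');cv2.imwrite('pics/sz.png',cv2.resize(im[160:270,120:230],None,fx=5,fy=5,interpolation=cv2.INTER_CUBIC))
im=cv2.imread('pics/side0.png');cv2.imwrite('pics/sdz.png',cv2.resize(im[130:240,170:280],None,fx=5,fy=5,interpolation=cv2.INTER_CUBIC))
```

```text
[0.4779 0.0393 0.197 ]
[0.4787 0.1132 0.197 ]
[0.4794 0.1862 0.197 ]
[0.4811 0.26   0.197 ]
[0.4919 0.0428 0.1967]
[0.496  0.1089 0.2007]
[0.4886 0.1858 0.2006]
[0.4949 0.2624 0.1977]
side [226.6166 222.9085]
side [201.4801 196.7835]
side [227.6446 223.9435]
side [202.2698 197.5748]
scene [217.145  236.6464]
scene [141.3646 258.9285]
scene [219.5613 235.9159]
scene [144.1852 258.0775]
```

View pics/sz.png

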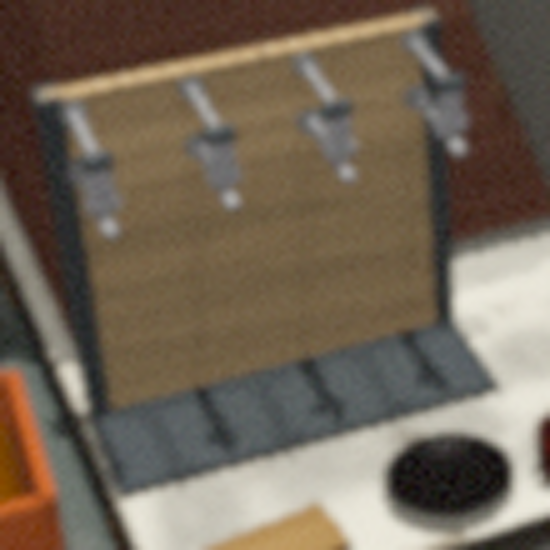

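View pics/sdz.png

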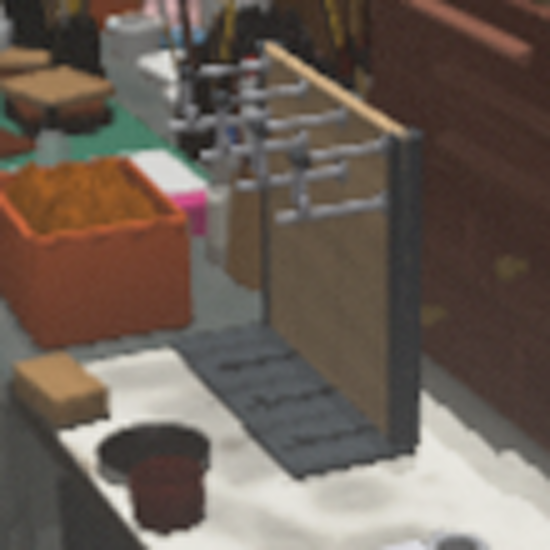

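Run:
```python
from h import *
go(.38,-.26,.30)
```

```text
delta cm [-10.89 -40.16   5.01] turn 0.0034 t 3.075 rows 6.7058542953942695 0.017949574396569693
```

>>> arm_command:
  deltas:
    - [[-10.9,-40.2,0],0,100]
    - [[-10.9,-40.2,2],0,100]
    - [[-10.9,-40.2,5],0,100]
    - [[-10.9,-40.2,5],0,100]
    - [[-10.9,-40.2,5],0,100]
    - [[-10.9,-40.2,5],0,100]
    - [[-10.9,-40.2,5],0,100]
    - [[-10.9,-40.2,5],0,100]
    - [[-10.9,-40.2,5],0,100]
    - [[-10.9,-40.2,5],0,100]

```text
time: 4.32
position: [0.3795, -0.2604, 0.3007]
orientation: [-3.141, 0.001, -3.139]
ft_force: [-0.4, 1.3, -1.3]
grip_width: 1.003
```

Run:
```python
from h import *
s=bot.sense(); print(s['position'],s['orientation'],s['time'],s['q'],s['ft_force'])
im=save('wrist','w2.png')
cv2.imwrite('pics/w2z.png',cv2.resize(im[100:384,60:460],None,fx=2,fy=2,interpolation=cv2.INTER_CUBIC)[:,:,::-1])
for t,z in [('long_a_eye',.006),('short_a_eye',.006),('long_a',0.),('short_a',0.),('jar_gold',0),('jar_red',0)]:
    print(t,[(np.array(r['pixel']).round(1),round(r['p'],2),onz('wrist',r['pixel'],z,s)[:2]) for r in mark_of('wrist',t)[:4]])
```

```text
[ 0.3795 -0.2604  0.3007] [-3.1414  0.0006 -3.1391] 4.325 [-0.7682  0.172   1.5615  0.0002  1.4075 -2.3416] [-0.3532  1.3212 -1.3109]
long_a_eye [(array([219.8, 244.1]), 0.86, array([ 0.5536, -0.3255]))]
short_a_eye [(array([154.8, 196. ]), 0.96, array([ 0.4575, -0.4361]))]
long_a [(array([270.8, 212. ]), 0.77, array([ 0.4904, -0.2307])), (array([216.6, 210.3]), 0.66, array([ 0.4872, -0.3294])), (array([454.8, 164.3]), 0.43, array([0.4009, 0.0827]))]
short_a [(array([158.7, 216.2]), 0.88, array([ 0.4991, -0.436 ]))]
jar_gold [(array([320.3, 213. ]), 0.69, array([ 0.4923, -0.1403]))]
jar_red []
```

View pics/w2z.png

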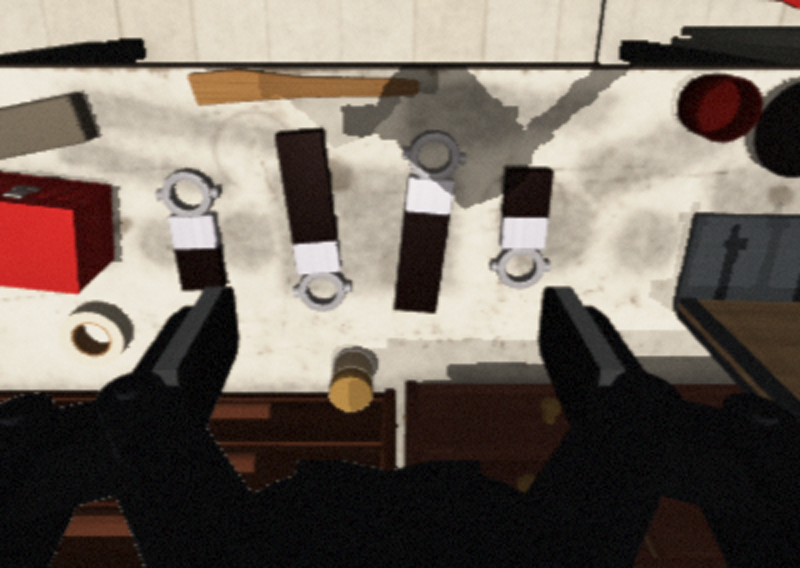

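Run:
```python
from h import *
Z={'S2':((188,192),(204,289)),'L2':((323,290),(302,131)),'L1':((435,154),(416,310)),'S1':((520,266),(528,169))}
for k,(e,t) in Z.items():
    E=onz('wrist',(e[0]/2+60,e[1]/2+100),.011);T=onz('wrist',(t[0]/2+60,t[1]/2+100),.012)
    v=E-T; print(k,E[:2],T[:2],'len',np.linalg.norm(v),'ang',np.arctan2(v[1],v[0]))
```

```text
S2 [ 0.4549 -0.4368] [ 0.5503 -0.4333] len 0.09547289628509333 ang -3.105441869296659
L2 [ 0.552  -0.3233] [ 0.4003 -0.3346] len 0.1520980839863144 ang 0.07466103184012919
L1 [ 0.4206 -0.2229] [ 0.5728 -0.2365] len 0.15285999228067182 ang 3.052744203420531
S1 [ 0.527  -0.1422] [ 0.4336 -0.1431] len 0.09342267004297768 ang 0.010385823599237056
```

Run:
```python
from h import *
go(.527,-.1422,.06,np.pi+.0104)
```

```text
delta cm [-14.77  11.94  24.06] turn -0.0099 t 4.675 rows 4.904046029148949 0.05284484093190245
```

>>> arm_command:
  deltas:
    - [[-14.8,11.9,10],-0.01,75]
    - [[-14.8,11.9,18],-0.01,75]
    - [[-14.8,11.9,22],-0.01,75]
    - [[-14.8,11.9,24],-0.01,75]
    - [[-14.8,11.9,24],-0.01,75]
    - [[-14.8,11.9,24],-0.01,75]
    - [[-14.8,11.9,24],-0.01,75]

```text
time: 5.55
position: [0.5276, -0.1433, 0.0612]
orientation: [-3.141, 0.001, -3.131]
ft_force: [0.1, -0.0, 0.8]
grip_width: 0.749
```

Run:
```python
from h import *
s=bot.sense(); print(s['position'],s['orientation'],s['time'],s['ft_force'],s['grip_width'])
im=save('wrist','w3.png')
for t,z in [('short_a_eye',.006)]:
    print(t,[(np.array(r['pixel']).round(1),round(r['p'],2),onz('wrist',r['pixel'],z,s)[:2]) for r in mark_of('wrist',t)[:4]])
go(.527,-.1422,.004,np.pi+.0104)
```

```text
[ 0.5276 -0.1433  0.0612] [-3.1411  0.001  -3.1312] 5.55 [ 0.0977 -0.0084  0.7836] 0.7491752949914774
short_a_eye [(array([ 36.2, 234.2]), 0.69, array([ 0.553 , -0.3278])), (array([146.5, 158.3]), 0.64, array([ 0.4871, -0.227 ]))]
delta cm [0.13 0.19 5.86] turn -0.001 t 5.65 rows 0.9385879920126438 0.005312832020348378
```

View pics/w3.png

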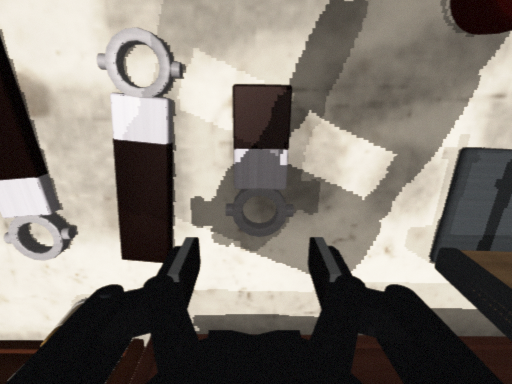

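Run:
```python
from h import *
e=onz('wrist',(260,212),.011); print(e)
for p in [(35.5,238),(141,63)]: print(onz('wrist',p,.011))
go(e[0],e[1],.004,np.pi+.0104)
```

```text
[ 0.5299 -0.1407  0.011 ]
[ 0.5552 -0.3271  0.011 ]
[ 0.4222 -0.2219  0.011 ]
delta cm [-0.16  0.34  5.86] turn -0.001 t 5.65 rows 0.9399519780601233 0.005312832020348378
```

>>> arm_command:
  deltas:
    - [[-0.1,0.25,3],0,75]
    - [[-0.1,0.25,5],0,75]
    - [[-0.1,0.25,5.6],0,75]
    - [[-0.1,0.25,5.8],0,75]
    - [[-0.1,0.25,5.8],0,75]

```text
time: 6.28
position: [0.5288, -0.1408, 0.0035]
orientation: [-3.141, 0.002, -3.132]
ft_force: [-0.4, -0.0, -0.3]
grip_width: 0.751
```

Run:
```python
from h import *
s=bot.sense(); print(s['position'],s['orientation'],s['time'],s['ft_force'],s['grip_width'])
im=save('side','s3.png'); 
p=proj('side',(.529,-.141,.03)).astype(int); print(p)
c=im[p[1]-35:p[1]+35,p[0]-45:p[0]+45]
cv2.imwrite('pics/s3z.png',cv2.resize(c,None,fx=8,fy=8,interpolation=cv2.INTER_CUBIC)[:,:,::-1])
```

```text
[ 0.5288 -0.1408  0.0035] [-3.1408  0.0019 -3.1317] 6.275 [-0.3772 -0.0283 -0.2831] 0.7514111191345016
[260 233]
```

View pics/s3z.png

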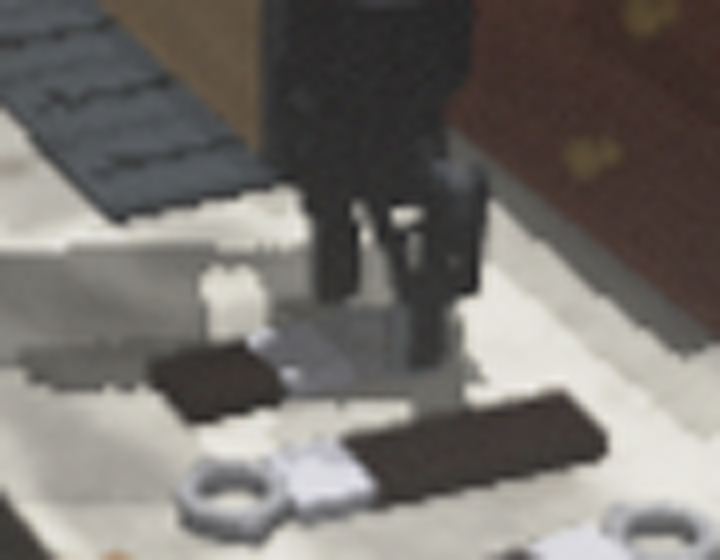

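>>> arm_command:
  deltas:
    - [[0,0,0.2],0,75]
    - [[0,0,0.2],0,60]
    - [[0,0,0.2],0,50]
    - [[0,0,0.2],0,50]
    - [[0,0,0.2],0,50]
    - [[0,0,0.2],0,50]

```text
time: 7.08
position: [0.5283, -0.1403, 0.0012]
orientation: [-3.141, 0.0, -3.131]
ft_force: [-2.7, 1.1, 7.8]
grip_width: 0.595
```

>>> arm_command:
  deltas:
    - [[0,0,-1],0,50]
    - [[0,0,-3],0,50]
    - [[0,0,-6],0,50]
    - [[0,0,-10],0,50]
    - [[0,0,-10],0,50]
    - [[0,0,-10],0,50]

```text
time: 7.82
position: [0.5276, -0.14, 0.0998]
orientation: [3.141, -0.001, -3.131]
ft_force: [0.3, 0.6, -3.0]
grip_width: 0.591
```

```bash
cat >> h.py <<'E'
def zoom(cam,name,P,h=45,f=6):
    im=optics.grab_frame(cam); p=proj(cam,P).astype(int)
    c=im[max(0,p[1]-h):p[1]+h,max(0,p[0]-h):p[0]+h]
    cv2.imwrite('pics/'+name,cv2.resize(c,None,fx=f,fy=f,interpolation=cv2.INTER_CUBIC)[:,:,::-1])
E
python3 - <<'E'
from h import *
s=bot.sense(); print(s['position'],s['orientation'],s['time'],s['ft_force'],s['grip_width'])
zoom('side','s4.png',s['position'])
E
```

```text
[ 0.5276 -0.14    0.0998] [ 3.1411 -0.0009 -3.1313] 7.825 [ 0.2917  0.5756 -3.0266] 0.5906442434468859
```

View pics/s4.png

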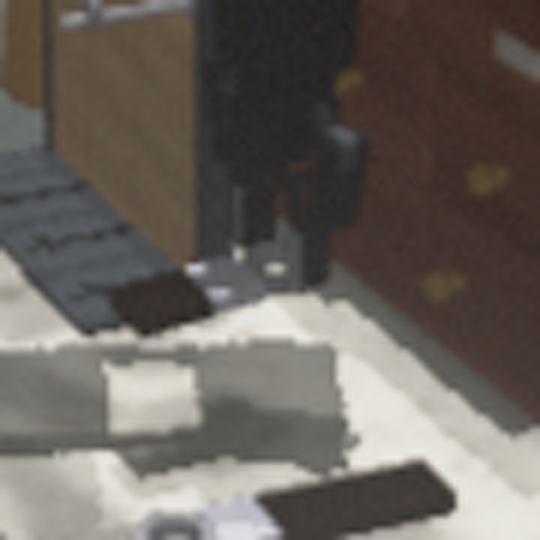

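>>> arm_command:
  deltas:
    - [[0,0,-1],0,54]
    - [[0,0,-1],0,54]
    - [[0,0,-1],0,56]
    - [[0,0,-1],0,56]

```text
time: 8.38
position: [0.528, -0.1402, 0.11]
orientation: [3.141, -0.0, -3.131]
ft_force: [0.1, 0.5, -1.2]
grip_width: 0.593
```

Run:
```python
from h import *
s=bot.sense(); print(s['position'],s['wrist_torque'],s['time'],s['ft_force'],s['grip_width'])
zoom('side','s5.png',s['position'])
```

```text
[ 0.528  -0.1402  0.11  ] [-0.0026 -0.09    0.0537] 8.375 [ 0.0584  0.5161 -1.2201] 0.5934447743969335
```

View pics/s5.png

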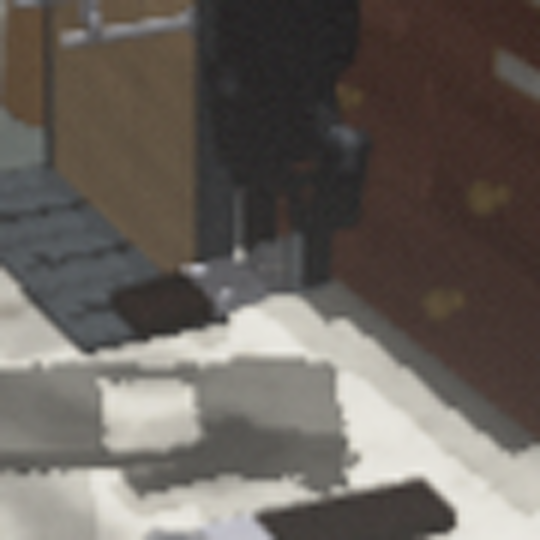

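>>> arm_command:
  deltas:
    - [[0,0,0],0,57]
    - [[0,0,0],0,57]
    - [[0,0,0],0,57.5]
    - [[0,0,0],0,57.5]
    - [[0,0,0],0,57.5]

```text
time: 9.05
position: [0.5282, -0.1403, 0.1103]
orientation: [3.142, -0.0, -3.131]
ft_force: [0.4, -0.3, -1.4]
grip_width: 0.598
```

Run:
```python
from h import *
s=bot.sense(); print(s['position'],s['wrist_torque'],s['time'],s['ft_force'],s['grip_width'])
zoom('side','s6.png',s['position'])
```

```text
[ 0.5282 -0.1403  0.1103] [ 0.0094 -0.0881  0.0228] 9.05 [ 0.4233 -0.3305 -1.4315] 0.5981100682779323
```

View pics/s6.png

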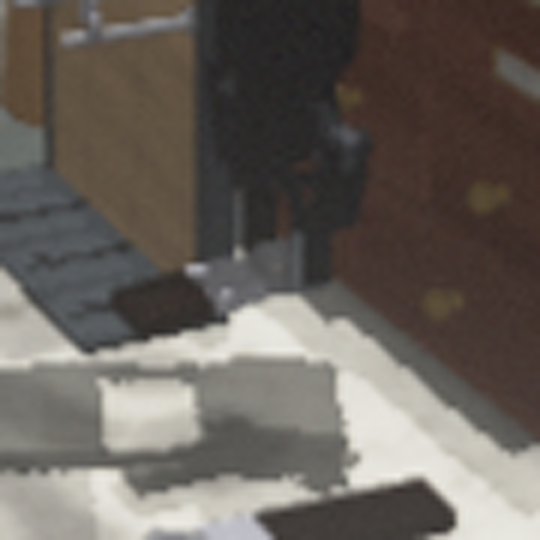

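>>> arm_command:
  deltas:
    - [[0,0,0],0,58]
    - [[0,0,0],0,58]
    - [[0,0,0],0,58]

```text
time: 9.48
position: [0.5282, -0.1403, 0.1103]
orientation: [3.142, 0.0, -3.131]
ft_force: [0.3, -1.1, -2.0]
grip_width: 0.595
```

>>> arm_command:
  deltas:
    - [[0,0,0],0,58.5]
    - [[0,0,0],0,58.5]
    - [[0,0,0],0,58.5]

```text
time: 9.85
position: [0.5282, -0.1403, 0.1103]
orientation: [3.141, 0.0, -3.131]
ft_force: [-0.3, -0.1, -1.9]
grip_width: 0.595
```

Run:
```python
from h import *
s=bot.sense(); print(s['position'],s['wrist_torque'],s['time'],s['ft_force'],s['grip_width'])
zoom('side','s7.png',s['position'])
```

```text
[ 0.5282 -0.1403  0.1103] [ 0.0067 -0.0858  0.0227] 9.85 [-0.3282 -0.0906 -1.9381] 0.5954213292070005
```

View pics/s7.png

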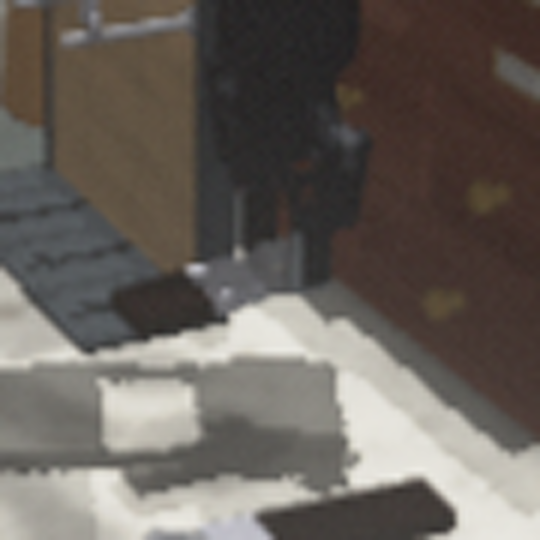

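>>> arm_command:
  deltas:
    - [[0,0,0],0,59]
    - [[0,0,0],0,59]
    - [[0,0,0],0,59]

```text
time: 10.28
position: [0.5282, -0.1403, 0.1103]
orientation: [3.141, 0.0, -3.131]
ft_force: [0.9, -0.3, -2.3]
grip_width: 0.592
```

Run:
```python
from h import *
s=bot.sense(); print(s['position'],s['wrist_torque'],s['time'],s['ft_force'],s['grip_width'])
zoom('side','s8.png',s['position'])
```

```text
[ 0.5282 -0.1403  0.1103] [-0.0536 -0.0647 -0.0288] 10.275 [ 0.8637 -0.3135 -2.2631] 0.591668628252162
```

View pics/s8.png

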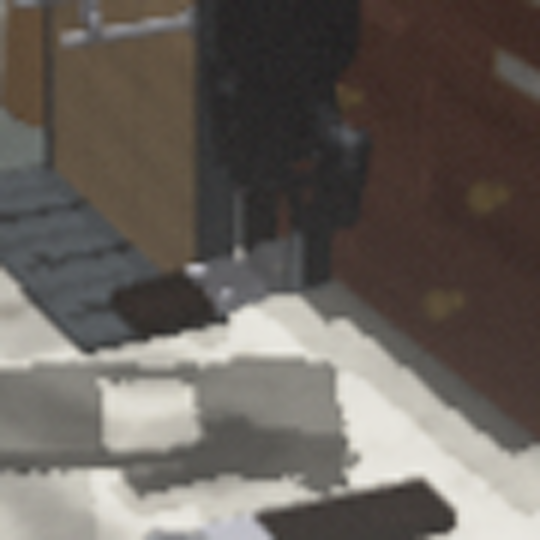

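>>> arm_command:
  deltas:
    - [[0,0,0],0,59.5]
    - [[0,0,0],0,59.5]

```text
time: 10.58
position: [0.5282, -0.1403, 0.1103]
orientation: [3.141, 0.0, -3.131]
ft_force: [0.3, -0.3, -1.9]
grip_width: 0.595
```

Run:
```python
from h import *
for i in range(4):
  s=bot.sense(); print(s['position'],s['wrist_torque'],s['time'],s['ft_force'],s['grip_width'])
  zoom('side','s9.png',s['position'])
```

```text
[ 0.5282 -0.1403  0.1103] [-0.0266 -0.1137  0.0029] 10.575 [ 0.2873 -0.3483 -1.9082] 0.5952282377910715
[ 0.5282 -0.1403  0.1103] [ 0.0211 -0.081   0.0052] 10.625 [-0.2024  0.0054 -1.6576] 0.5988006403200887
[ 0.5282 -0.1403  0.1103] [ 0.0197 -0.0613  0.022 ] 10.675 [ 0.1475  0.5629 -1.4498] 0.5937784871588712
[ 0.5282 -0.1403  0.1103] [-0.0129 -0.0988  0.0152] 10.725 [-0.8214  0.1955 -2.2179] 0.6000285549526108
```

View pics/s9.png

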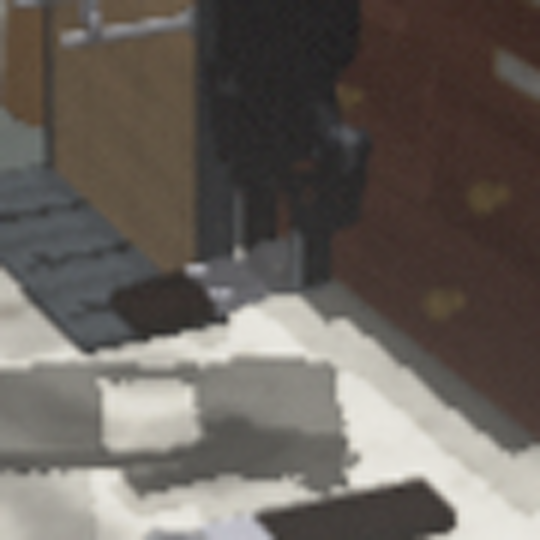

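>>> arm_command:
  deltas:
    - [[0,0,0],0,60]
    - [[0,0,0],0,60]

```text
time: 11.02
position: [0.5282, -0.1403, 0.1103]
orientation: [3.142, 0.0, -3.131]
ft_force: [-0.2, 0.2, -1.9]
grip_width: 0.605
```

Run:
```python
from h import *
for i in range(3):
  s=bot.sense(); print(s['wrist_torque'],s['time'],s['ft_force'],s['grip_width'])
  zoom('side','s10.png',s['position'])
```

```text
[-0.0251 -0.0956 -0.0441] 11.025 [-0.1784  0.1587 -1.907 ] 0.604785733729051
[-0.0079 -0.0271 -0.0086] 11.075 [-0.5623  0.2467 -1.6544] 0.606483500986161
[-0.0072 -0.02    0.0144] 11.125 [ 0.0586 -0.2988 -1.8909] 0.5982839793161652
```

View pics/s10.png

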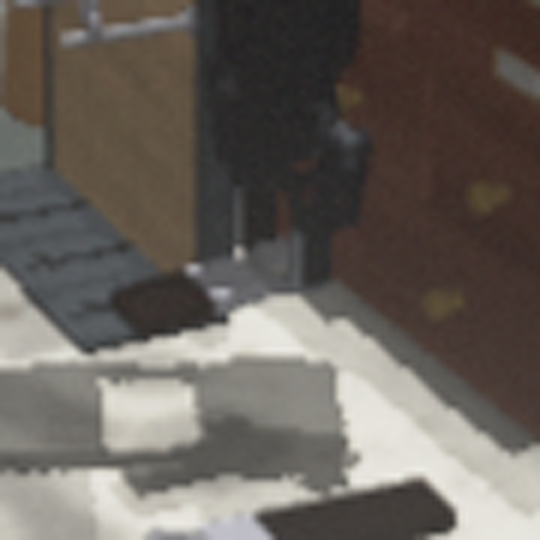

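>>> arm_command:
  deltas:
    - [[0,0,0],0,60.4]
    - [[0,0,0],0,60.4]

```text
time: 11.42
position: [0.5282, -0.1403, 0.1103]
orientation: [3.141, 0.0, -3.131]
ft_force: [0.2, -0.8, -2.0]
grip_width: 0.607
```

Run:
```python
from h import *
for i in range(4):
  s=bot.sense(); print(s['wrist_torque'],s['time'],s['ft_force'],s['grip_width'])
  zoom('side','s11.png',s['position'])
```

```text
[ 0.0345 -0.0493  0.001 ] 11.425 [ 0.1732 -0.8265 -1.9683] 0.6066271061960452
[ 0.0082 -0.1233 -0.039 ] 11.475 [-0.019  -0.1156 -2.4   ] 0.607588705393908
[-0.0104 -0.0774 -0.0055] 11.525 [-0.2194  0.0887 -1.9489] 0.599765272915159
[ 0.0347 -0.0467  0.0148] 11.575 [ 0.8947  0.2066 -2.6913] 0.6076490824429368
```

View pics/s11.png

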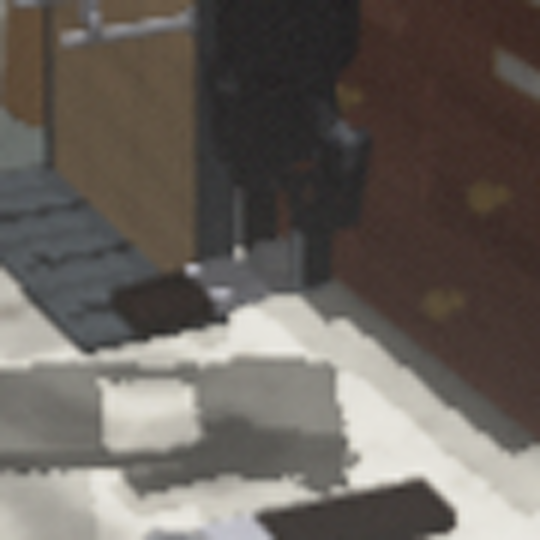

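>>> arm_command:
  deltas:
    - [[0,0,0],0,61]
    - [[0,0,0],0,61.5]
    - [[0,0,0],0,61.5]

```text
time: 12.0
position: [0.5282, -0.1403, 0.1103]
orientation: [3.142, 0.0, -3.131]
ft_force: [0.3, 0.1, -1.9]
grip_width: 0.619
```

Run:
```python
from h import *
for i in range(4):
  s=bot.sense(); print(s['wrist_torque'],s['time'],s['ft_force'],s['grip_width'])
  zoom('side','s12.png',s['position'])
```

```text
[ 0.0278 -0.0637 -0.0436] 12.0 [ 0.2501  0.1286 -1.8635] 0.6191580300539661
[-0.0293 -0.0925 -0.0383] 12.05 [-0.2443  0.4695 -1.592 ] 0.6160202112900426
[-0.012  -0.1036 -0.0253] 12.1 [-0.1731  0.0692 -2.4209] 0.616422827248326
[ 0.0493 -0.1009 -0.0005] 12.15 [ 0.3367 -0.3846 -2.6178] 0.6149782462382908
```

View pics/s12.png

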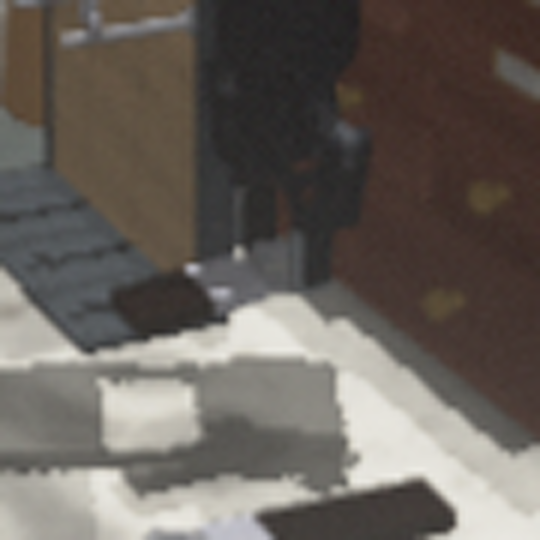

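>>> arm_command:
  deltas:
    - [[0,0,0],0,62]
    - [[0,0,0],0,62.4]
    - [[0,0,0],0,62.4]

```text
time: 12.58
position: [0.5281, -0.1403, 0.1102]
orientation: [3.141, -0.0, -3.131]
ft_force: [0.3, 0.3, -2.3]
grip_width: 0.623
```

Run:
```python
from h import *
for i in range(4):
  s=bot.sense(); print(s['wrist_torque'],s['time'],s['ft_force'],s['grip_width'])
  zoom('side','s13.png',s['position'])
```

```text
[-0.0111 -0.0036  0.0211] 12.575 [ 0.3242  0.3495 -2.2758] 0.6229380866430004
[-0.0246 -0.1599 -0.0009] 12.625 [ 0.6031 -0.4399 -2.6532] 0.6262254857853513
[ 0.0597 -0.1432  0.0265] 12.675 [ 0.7886  0.5954 -2.6704] 0.6290443267430058
[-0.03   -0.1052 -0.0039] 12.725 [ 0.58   -1.1346 -2.5969] 0.6242254144477359
```

View pics/s13.png

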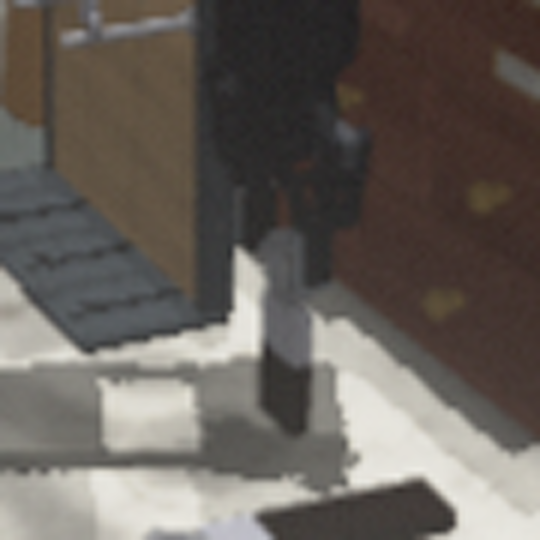

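>>> arm_command:
  deltas:
    - [[0,0,0],0,62.4]
    - [[0,0,0],0,60]
    - [[0,0,0],0,50]
    - [[0,0,-4],0,50]
    - [[0,0,-9],0,50]
    - [[0,0,-12],0,50]
    - [[0,0,-12],0,50]

```text
time: 13.65
position: [0.5293, -0.1407, 0.2326]
orientation: [-3.139, 0.005, -3.131]
ft_force: [-0.3, 0.1, -2.6]
grip_width: 0.586
```

Run:
```python
from h import *
s=bot.sense(); print(s['position'],s['wrist_torque'],s['time'],s['ft_force'],s['grip_width'])
zoom('side','s14.png',s['position'])
zoom('scene','c14.png',s['position'])
go(.38,.0405,.26)
```

```text
[ 0.5293 -0.1407  0.2326] [-0.009  -0.0082  0.0145] 13.65 [-0.2756  0.1381 -2.6079] 0.5856654935110135
delta cm [14.58 18.21 -3.05] turn 0.0102 t 13.75 rows 3.764044082357096 0.05465091271825967
```

View pics/s14.png

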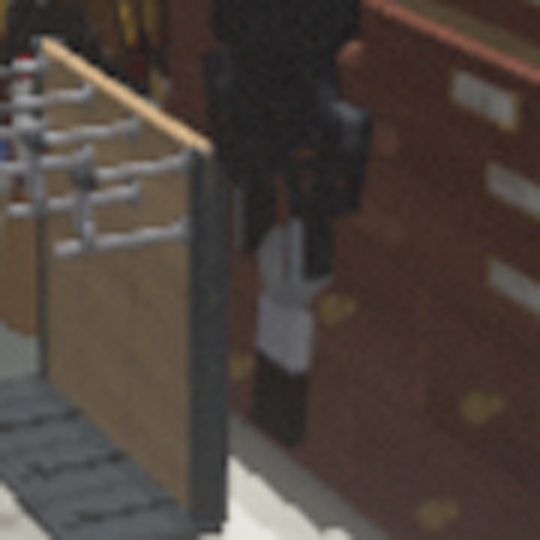

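View pics/c14.png

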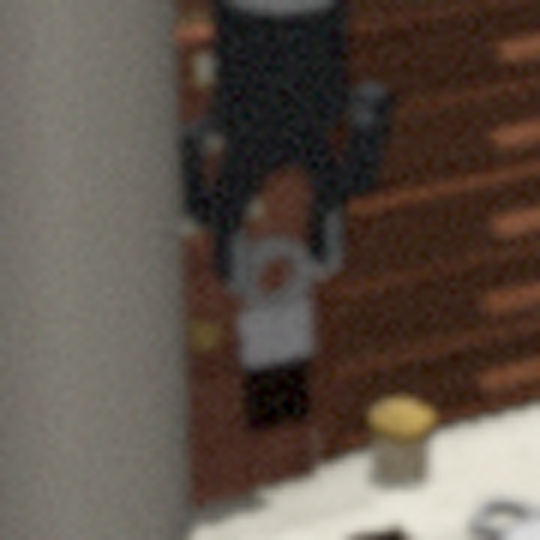

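>>> arm_command:
  deltas:
    - [[10,0,-2],0.01,50]
    - [[14.6,8,0],0.01,50]
    - [[14.6,14,3],0.01,50]
    - [[14.6,18.2,4.2],0.01,50]
    - [[14.6,18.2,4.2],0.01,50]
    - [[14.6,18.2,4.2],0.01,50]
    - [[14.6,18.2,4.2],0.01,50]

```text
time: 14.62
position: [0.3802, 0.0398, 0.1877]
orientation: [-3.141, -0.001, -3.141]
ft_force: [0.1, -0.6, -0.9]
grip_width: 0.582
```

Run:
```python
from h import *
s=bot.sense(); print(s['position'],s['orientation'],s['time'],s['ft_force'],s['grip_width'])
P=(.44,.05,.18)
zoom('side','s15.png',P,35,10)
zoom('scene','c15.png',P,35,10)
for c in ('side','scene'):
  print(c,proj(c,P).astype(int)-35, 'eye', proj(c,s['position']+[0,0,.005]))
  for x in (.478,.496): print([proj(c,(x,y,.195)).round(1) for y in (.036,.042)])
```

```text
[0.3802 0.0398 0.1877] [-3.1415 -0.0013 -3.1411] 14.625 [ 0.1024 -0.6158 -0.9234] 0.5818559077882552
side [177 142] eye [197.0655 177.9604]
[array([224.1, 173.1]), array([223.4, 172.6])]
[array([228.9, 172.3]), array([228.2, 171.8])]
scene [176 166] eye [222.3388 206.0686]
[array([210.8, 190.3]), array([209. , 190.7])]
[array([208.6, 187.8]), array([206.9, 188.2])]
```

View pics/s15.png

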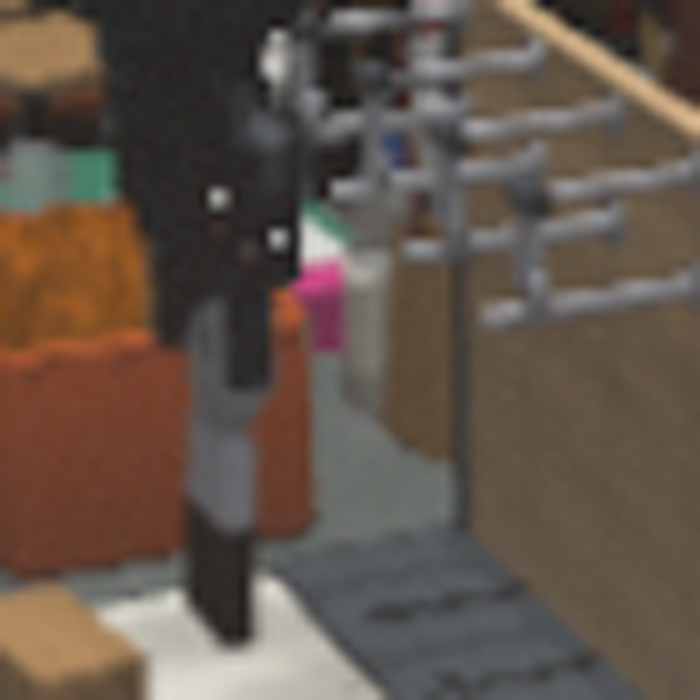

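View pics/c15.png

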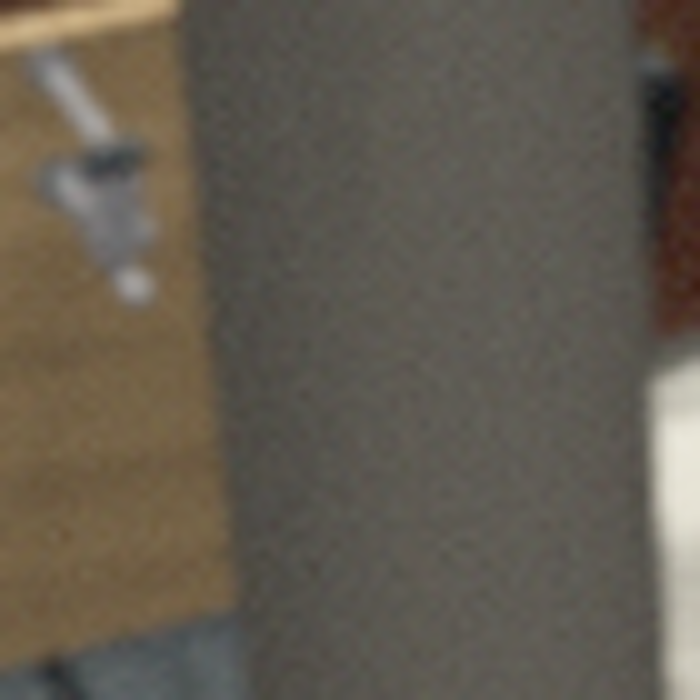

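>>> arm_command:
  deltas:
    - [[-5,-0.05,0],0,50]
    - [[-8,-0.05,0],0,50]
    - [[-9,-0.05,0],0,50]
    - [[-10,-0.05,0],0,50]
    - [[-11,-0.05,0],0,50]
    - [[-11,-0.05,0],0,50]

```text
time: 15.48
position: [0.4906, 0.0396, 0.1884]
orientation: [3.142, 0.0, -3.141]
ft_force: [-1.0, 0.1, -2.0]
grip_width: 0.583
```

Run:
```python
from h import *
s=bot.sense(); print(s['position'],s['orientation'],s['time'],s['ft_force'],s['grip_width'])
P=(.49,.05,.19)
zoom('side','s16.png',P,30,12)
```

```text
[0.4906 0.0396 0.1884] [ 3.1416  0.0003 -3.1414] 15.475 [-1.0472  0.0663 -1.995 ] 0.582840527585296
```

View pics/s16.png

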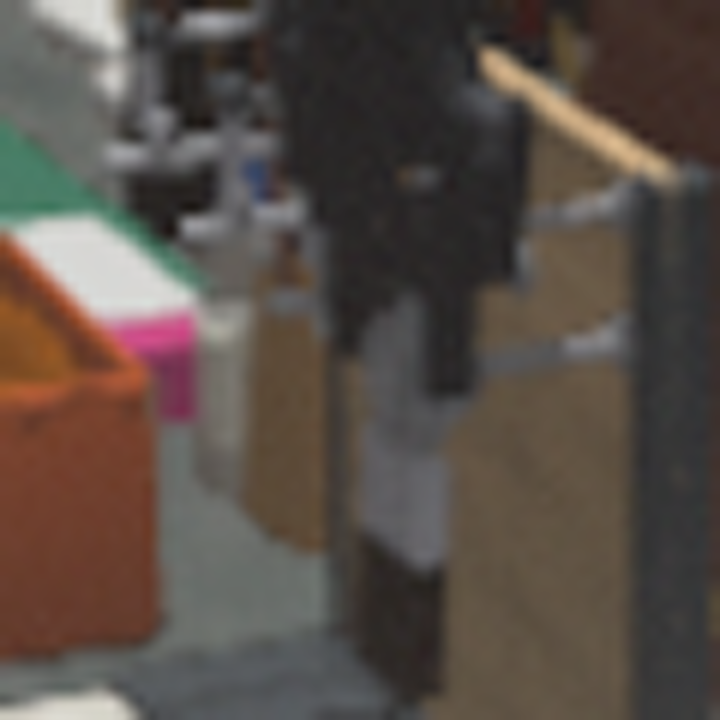

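>>> arm_command:
  deltas:
    - [[-1.2,0,0],0,50]
    - [[-2.4,0,0],0,50]
    - [[-3.6,0,0],0,50]
    - [[-4.6,0,0],0,50]
    - [[-5.1,0,0],0,50]
    - [[-5.1,0,0],0,50]

```text
time: 16.27
position: [0.5415, 0.0397, 0.1881]
orientation: [3.141, -0.0, -3.141]
ft_force: [0.5, -0.4, -2.0]
grip_width: 0.583
```

Run:
```python
from h import *
s=bot.sense(); print(s['position'],s['orientation'],s['time'],s['ft_force'],s['grip_width'])
P=(.5,.05,.19)
zoom('side','s17.png',P,30,12)
zoom('scene','c17.png',P,30,12)
```

```text
[0.5415 0.0397 0.1881] [ 3.1415 -0.0004 -3.1414] 16.275 [ 0.465  -0.3835 -2.0343] 0.583377638951569
```

View pics/s17.png

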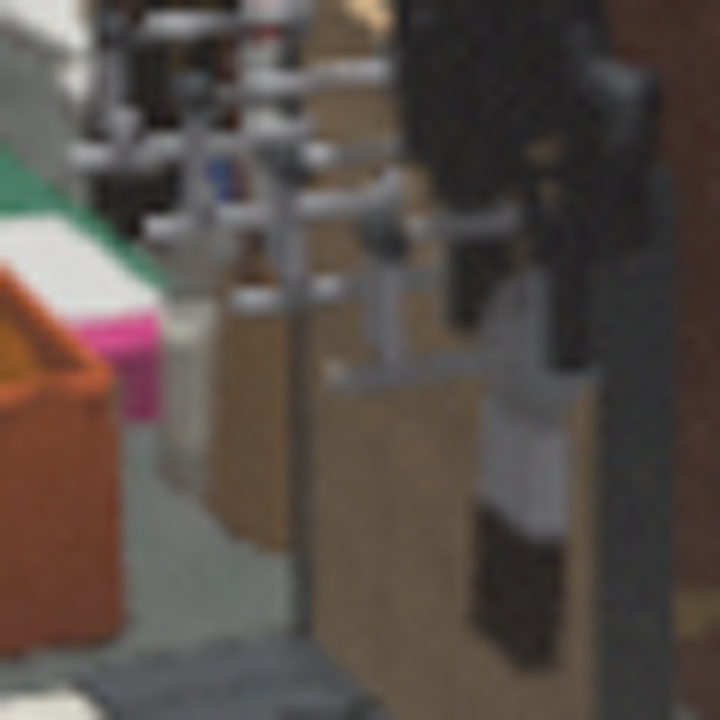

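View pics/c17.png

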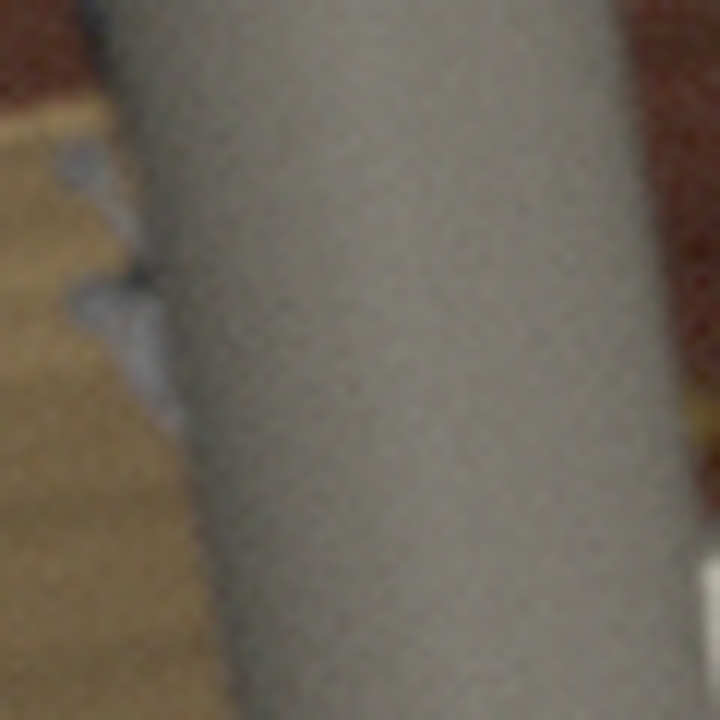

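>>> arm_command:
  deltas:
    - [[0,0,0.7],0,50]
    - [[0,0,0.7],0,58]
    - [[0,0,0.7],0,62]
    - [[0,0,0.7],0,65]
    - [[0,0,0.7],0,69]
    - [[0,0,0.7],0,70]
    - [[0,0,-1],0,70]
    - [[0,0,-4],0,70]
    - [[0,0,-9],0,70]
    - [[0,0,-9],0,70]

```text
time: 17.62
position: [0.543, 0.0398, 0.282]
orientation: [-3.141, 0.008, -3.141]
ft_force: [0.0, 0.4, 0.0]
grip_width: 0.698
```

Run:
```python
from h import *
s=bot.sense(); print(s['position'],s['orientation'],s['time'],s['ft_force'],s['grip_width'])
P=(.5,.05,.19)
zoom('side','s18.png',P,30,12)
```

```text
[0.543  0.0398 0.282 ] [-3.1414  0.0077 -3.1412] 17.625 [0.0166 0.4411 0.021 ] 0.6976731033928264
```

View pics/s18.png

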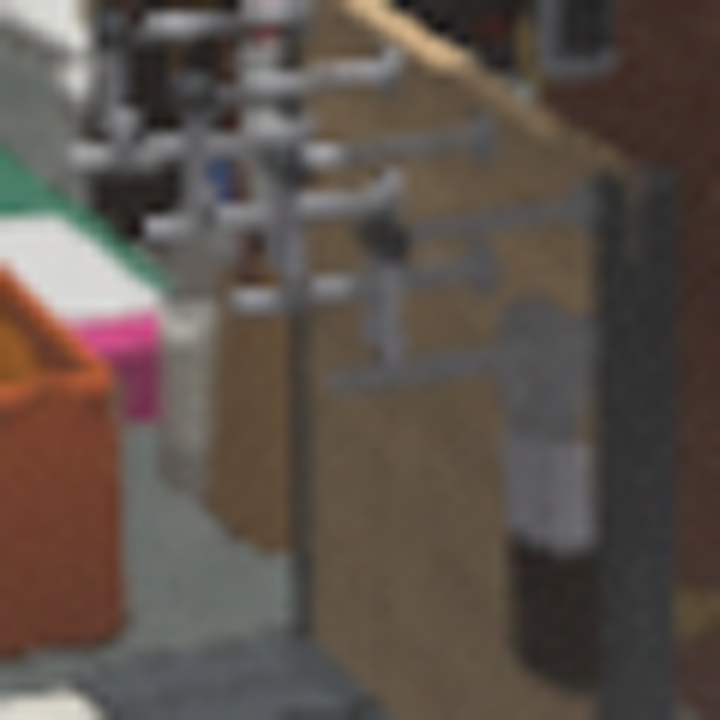

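Run:
```python
from h import *
go(.4549,-.4368,.08,np.pi+.036)
```

```text
delta cm [  8.79 -47.66  19.93] turn -0.0356 t 17.675 rows 8.38462200051863 0.190476790125943
```

>>> arm_command:
  deltas:
    - [[2,-9,0],-0.036,75]
    - [[5,-25,0],-0.036,75]
    - [[8.8,-47.7,3],-0.036,75]
    - [[8.8,-47.7,5],-0.036,75]
    - [[8.8,-47.7,7],-0.036,75]
    - [[8.8,-47.7,10],-0.036,75]
    - [[8.8,-47.7,15],-0.036,75]
    - [[8.8,-47.7,20],-0.036,75]
    - [[8.8,-47.7,20],-0.036,75]
    - [[8.8,-47.7,20],-0.036,75]
    - [[8.8,-47.7,20],-0.036,75]

```text
time: 19.05
position: [0.4534, -0.4366, 0.078]
orientation: [3.14, -0.0, -3.106]
ft_force: [0.9, -0.7, -0.5]
grip_width: 0.75
```

Run:
```python
from h import *
s=bot.sense(); print(s['position'],s['orientation'],s['time'],s['ft_force'],s['grip_width'])
im=save('wrist','w19.png')
cv2.imwrite('pics/w19z.png',cv2.resize(im[60:344,100:500],None,fx=2,fy=2,interpolation=cv2.INTER_CUBIC)[:,:,::-1])
```

```text
[ 0.4534 -0.4366  0.078 ] [ 3.1402 -0.0005 -3.1056] 19.05 [ 0.9385 -0.7026 -0.4774] 0.7501968342179096
```

View pics/w19z.png

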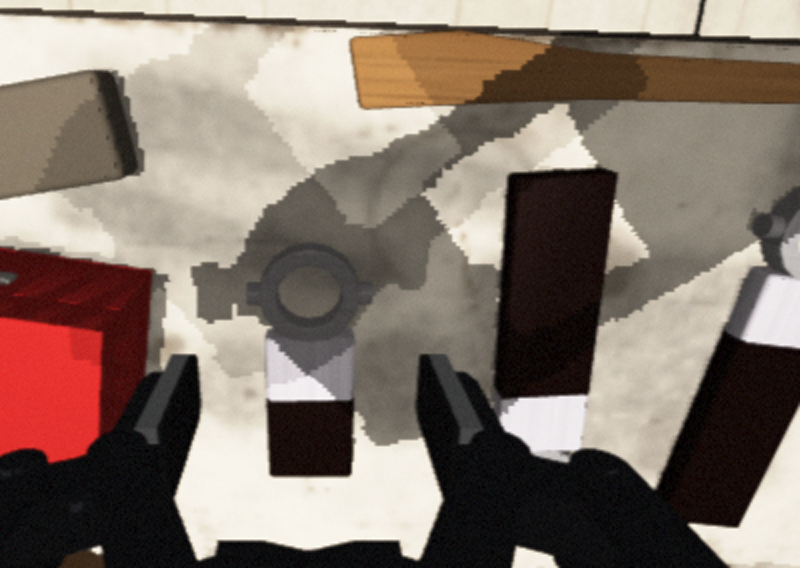

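Run:
```python
from h import *
s=bot.sense()
f=lambda u,v,z: onz('wrist',(u/2+100,v/2+60),z,s)
e=f(310,290,.010); print(e,f(253,294,.006),f(365,291,.006),'tail',f(311,475,.012))
go(e[0],e[1],.002,np.pi+.036)
print('L1 head pin',f(765,223,.006),'tail',f(700,522,.012)); print('L2 tail',f(562,172,.012),'neck',f(542,396,.012))
```

```text
[ 0.457  -0.4373  0.01  ] [ 0.4615 -0.4624  0.006 ] [ 0.4583 -0.4129  0.006 ] tail [ 0.5538 -0.4332  0.012 ]
delta cm [-0.28 -0.05  7.74] turn 0.0008 t 19.1 rows 1.2390382222130465 0.004254543872324509
L1 head pin [ 0.4212 -0.2462  0.006 ] tail [ 0.5759 -0.2348  0.012 ]
L2 tail [ 0.402 -0.339  0.012] neck [ 0.5051 -0.3283  0.012 ]
```

>>> arm_command:
  deltas:
    - [[-0.25,0,4],0,75]
    - [[-0.25,0,6.5],0,75]
    - [[-0.25,0,7.4],0,75]
    - [[-0.25,0,7.65],0,75]
    - [[-0.25,0,7.65],0,68]
    - [[-0.25,0,7.65],0,60]
    - [[-0.25,0,7.65],0,50]
    - [[-0.25,0,7.65],0,50]
    - [[-0.25,0,7.65],0,50]
    - [[-0.25,0,7.65],0,50]

```text
time: 20.35
position: [0.4566, -0.4376, 0.0042]
orientation: [-3.14, 0.002, -3.105]
ft_force: [-1.8, 2.7, 9.4]
grip_width: 0.578
```

>>> arm_command:
  deltas:
    - [[0,0,-1],0,50]
    - [[0,0,-4],0,50]
    - [[0,0,-9],0,50]
    - [[0,0,-11],0,50]
    - [[0,0,-11],0,50]
    - [[0,0,-11],0,57]
    - [[0,0,-11],0,60]
    - [[0,0,-11],0,61]
    - [[0,0,-11],0,61.5]
    - [[0,0,-11],0,61.5]
    - [[0,0,-11],0,62]
    - [[0,0,-11],0,62]

```text
time: 21.85
position: [0.456, -0.4372, 0.1118]
orientation: [-3.142, 0.0, -3.105]
ft_force: [-0.7, 0.4, -1.7]
grip_width: 0.619
```

Run:
```python
from h import *
for i in range(2):
  s=bot.sense(); print(s['position'],s['wrist_torque'],s['time'],s['ft_force'],s['grip_width'])
  zoom('side','s20.png',s['position'])
```

```text
[ 0.456  -0.4372  0.1118] [-0.0125  0.025   0.0194] 21.85 [-0.6728  0.3575 -1.6669] 0.6193862153163944
[ 0.4559 -0.4372  0.1118] [ 0.0067  0.0793 -0.0041] 21.9 [-0.8963 -0.0385 -2.8523] 0.6205163582051687
```

View pics/s20.png

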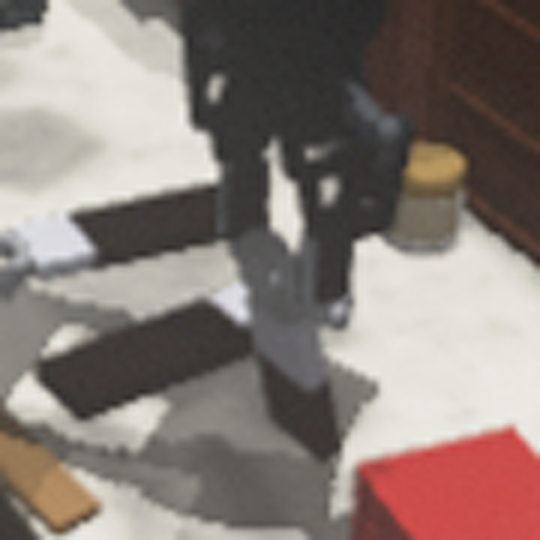

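>>> arm_command:
  deltas:
    - [[0,0,0],0,62.4]
    - [[0,0,0],0,62.4]
    - [[0,0,0],0,62.4]

```text
time: 22.32
position: [0.456, -0.4372, 0.1118]
orientation: [3.142, 0.0, -3.105]
ft_force: [-1.0, 1.0, -1.5]
grip_width: 0.623
```

Run:
```python
from h import *
for i in range(2):
  s=bot.sense(); print(s['position'],s['wrist_torque'],s['time'],s['ft_force'],s['grip_width'])
  zoom('side','s21.png',s['position'])
```

```text
[ 0.456  -0.4372  0.1118] [-0.0365  0.0727  0.0446] 22.325 [-1.0439  0.9719 -1.5393] 0.6229983719093917
[ 0.4559 -0.4372  0.1117] [-0.0331  0.0807 -0.0347] 22.375 [-0.0788  0.8544 -2.6477] 0.6227828663290944
```

View pics/s21.png

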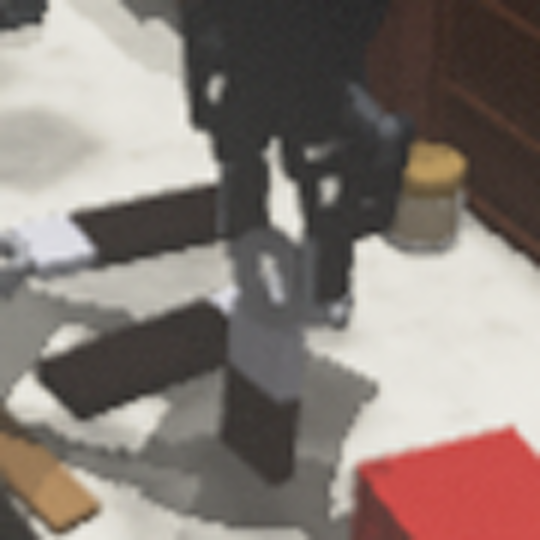

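Run:
```python
from h import *
go(.38,.1145,.190,np.pi)
```

```text
delta cm [ 5.59 55.41 -7.82] turn 0.0362 t 22.425 rows 8.997805716273026 0.19345227436929918
```

>>> arm_command:
  deltas:
    - [[0,0,0],0,58]
    - [[0,0,-1],0,50]
    - [[0,0,-4],0,50]
    - [[3,3,-8],0.036,50]
    - [[5.6,10,-8],0.036,50]
    - [[5.6,55.4,-7.8],0.036,50]
    - [[5.6,55.4,-7.8],0.036,50]
    - [[5.6,55.4,-7.8],0.036,50]
    - [[5.6,55.4,-7.8],0.036,50]
    - [[5.6,55.4,-7.8],0.036,50]
    - [[5.6,55.4,-7.8],0.036,50]
    - [[5.6,55.4,-7.8],0.036,50]

```text
time: 23.92
position: [0.3813, 0.0884, 0.1911]
orientation: [3.141, 0.003, 3.141]
ft_force: [1.1, -0.1, -1.0]
grip_width: 0.536
```

Run:
```python
from h import *
s=bot.sense(); print(s['position'],s['wrist_torque'],s['time'],s['ft_force'],s['grip_width'])
go(.38,.1145,.190,np.pi)
```

```text
[0.3813 0.0884 0.1911] [-0.0595 -0.0171  0.0007] 23.925 [ 1.0586 -0.0868 -0.9627] 0.5362755762270967
delta cm [0.13 2.61 0.11] turn -0.0002 t 23.925 rows 0.4183499862176514 0.0010279776022191689
```

>>> arm_command:
  deltas:
    - [[0,0.1,0],0,50]
    - [[0,2.5,0],0,50]
    - [[0,2.5,0],0,50]

```text
time: 24.3
position: [0.3815, 0.1117, 0.1905]
orientation: [3.142, 0.001, -3.14]
ft_force: [0.8, -0.2, -1.2]
grip_width: 0.538
```

Run:
```python
from h import *
s=bot.sense(); print(s['position'],s['wrist_torque'],s['time'],s['ft_force'],s['grip_width'])
zoom('side','s22.png',s['position']+[.04,0,0],40,8)
save('wrist','w22.png')
go(.38,.1145,.190,np.pi)
```

```text
[0.3815 0.1117 0.1905] [ 0.0119 -0.0191 -0.0205] 24.3 [ 0.767  -0.2297 -1.1678] 0.5382841075400315
delta cm [0.14 0.38 0.02] turn 0.0 t 24.4 rows 0.0650042437190678 2.438501767948672e-05
```

View pics/s22.png

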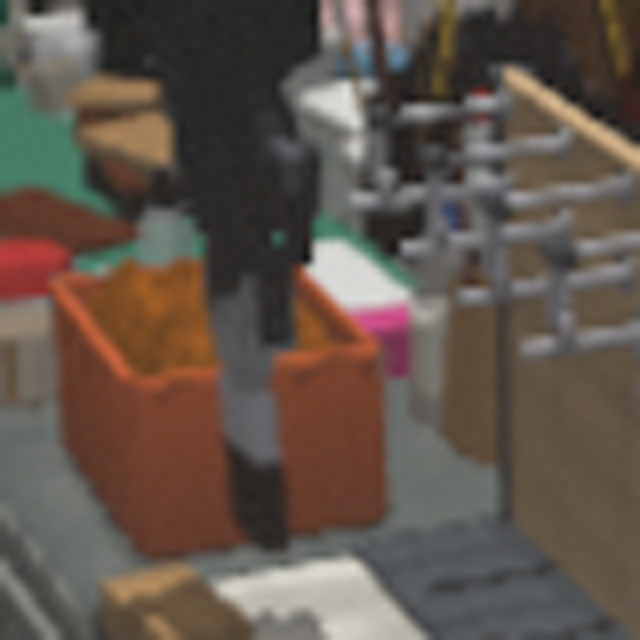

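View pics/w22.png

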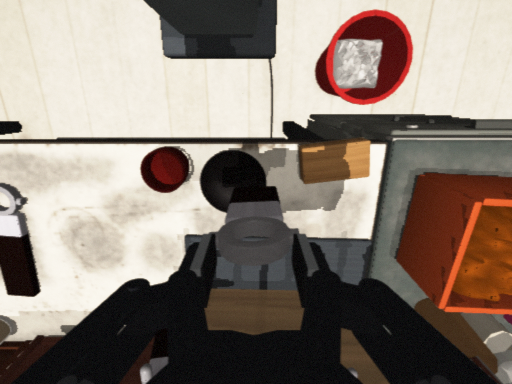

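>>> arm_command:
  deltas:
    - [[-5,0.3,0],0,50]
    - [[-8,0.3,0],0,50]
    - [[-9,0.3,0],0,50]
    - [[-10,0.3,0],0,50]
    - [[-11,0.3,0],0,50]
    - [[-11,0.3,0],0,50]

```text
time: 25.15
position: [0.4914, 0.1144, 0.19]
orientation: [3.142, 0.0, -3.141]
ft_force: [0.3, 0.7, -2.0]
grip_width: 0.538
```

Run:
```python
from h import *
s=bot.sense(); print(s['position'],s['orientation'],s['time'],s['ft_force'],s['grip_width'])
zoom('side','s23.png',(.49,.11,.19),30,12)
```

```text
[0.4914 0.1144 0.19  ] [ 3.1415  0.0003 -3.1415] 25.15 [ 0.342   0.734  -2.0459] 0.538415932702895
```

View pics/s23.png

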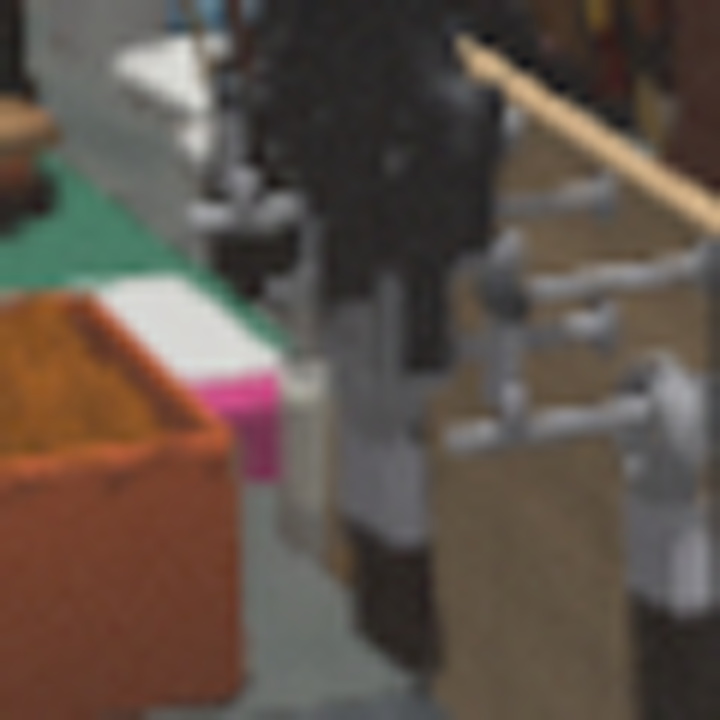

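>>> arm_command:
  deltas:
    - [[-1.2,0,0],0,50]
    - [[-2.4,0,0],0,50]
    - [[-3.6,0,0],0,50]
    - [[-4.5,0,0],0,50]
    - [[-5.0,0,0],0,50]
    - [[-5.0,0,0],0,50]

```text
time: 25.95
position: [0.5413, 0.1145, 0.1897]
orientation: [3.142, -0.0, -3.141]
ft_force: [0.0, 0.4, -1.6]
grip_width: 0.539
```

Run:
```python
from h import *
s=bot.sense(); print(s['position'],s['orientation'],s['time'],s['ft_force'],s['grip_width'])
zoom('side','s24.png',(.5,.10,.19),30,12)
```

```text
[0.5413 0.1145 0.1897] [ 3.1415 -0.0003 -3.1415] 25.95 [ 0.0251  0.4188 -1.6457] 0.5389961194798341
```

View pics/s24.png

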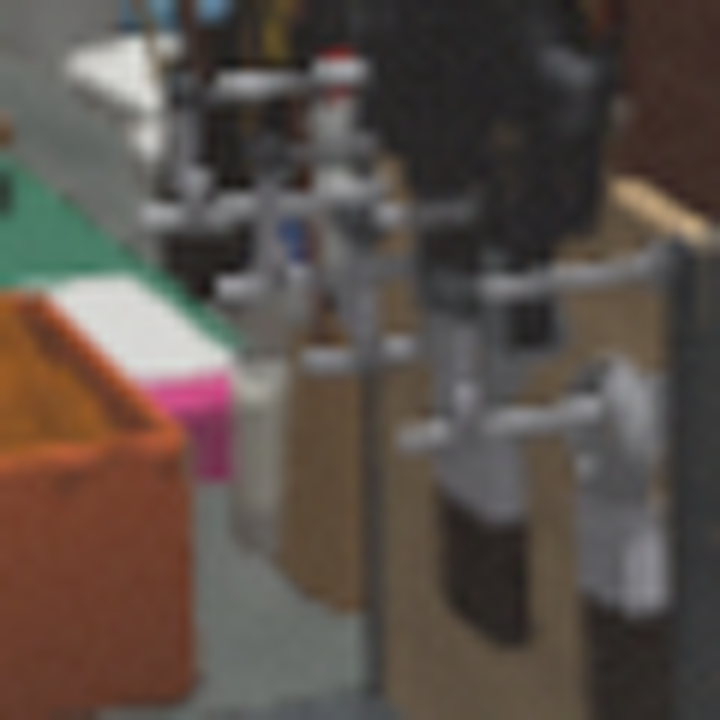

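>>> arm_command:
  deltas:
    - [[0,0,0.7],0,50]
    - [[0,0,0.7],0,58]
    - [[0,0,0.7],0,62]
    - [[0,0,0.7],0,65]
    - [[0,0,0.7],0,68]
    - [[0,0,0.7],0,68]
    - [[0,0,-1],0,68]
    - [[0,0,-4],0,68]
    - [[0,0,-9],0,68]
    - [[0,0,-9],0,68]

```text
time: 27.25
position: [0.5428, 0.1149, 0.2837]
orientation: [3.141, 0.008, -3.141]
ft_force: [0.3, -0.2, -0.6]
grip_width: 0.678
```

Run:
```python
from h import *
s=bot.sense(); print(s['position'],s['orientation'],s['time'],s['ft_force'],s['grip_width'])
zoom('side','s25.png',(.5,.10,.19),30,12)
print('L2');go(.552,-.3233,.08,np.pi+.0747)
```

```text
[0.5428 0.1149 0.2837] [ 3.1407  0.0076 -3.1412] 27.25 [ 0.2618 -0.1622 -0.6239] 0.6784533758994344
L2
delta cm [ -0.94 -43.82  20.1 ] turn -0.0743 t 27.3 rows 7.714821096822619 0.3973523475644035
```

View pics/s25.png

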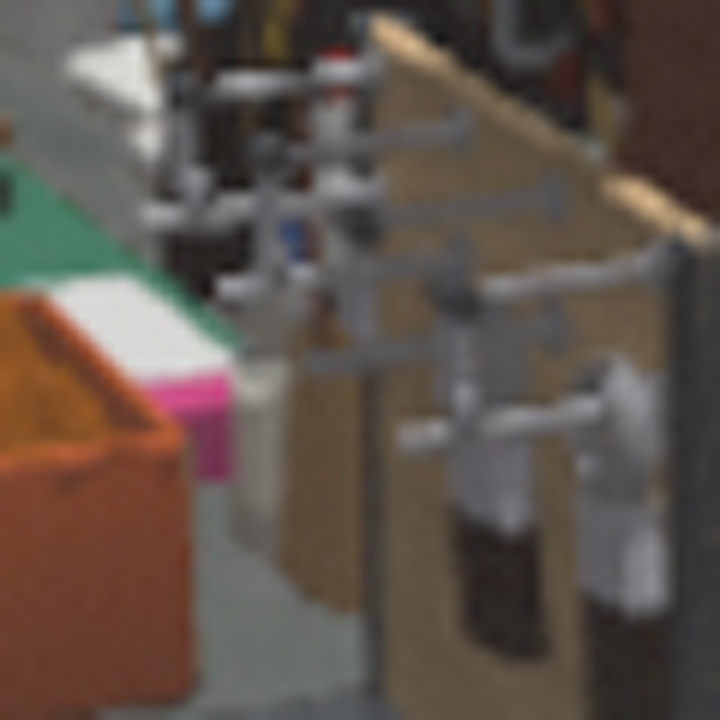

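Run:
```python
from h import *
go(.4215,-.2225,.08,3.0527)
```

```text
delta cm [ 12.1  -33.73  20.06] turn 0.0893 t 27.3 rows 6.571543516894708 0.477474676979946
```

>>> arm_command:
  deltas:
    - [[0,-9,-3],0.089,75]
    - [[0,-16,-2],0.089,75]
    - [[6,-24,0],0.089,75]
    - [[12.1,-33.7,3],0.089,75]
    - [[12.1,-33.7,10],0.089,75]
    - [[12.1,-33.7,16],0.089,75]
    - [[12.1,-33.7,20],0.089,75]
    - [[12.1,-33.7,20],0.089,75]
    - [[12.1,-33.7,20],0.089,75]
    - [[12.1,-33.7,20],0.089,75]

```text
time: 28.55
position: [0.4208, -0.2223, 0.0806]
orientation: [3.142, 0.001, 3.053]
ft_force: [0.2, -0.7, 0.2]
grip_width: 0.749
```

Run:
```python
from h import *
s=bot.sense(); print(s['position'],s['orientation'],s['time'],s['ft_force'],s['grip_width'])
im=save('wrist','w26.png')
cv2.imwrite('pics/w26z.png',cv2.resize(im[60:344,56:456],None,fx=2,fy=2,interpolation=cv2.INTER_CUBIC)[:,:,::-1])
```

```text
[ 0.4208 -0.2223  0.0806] [3.1415 0.0005 3.0527] 28.55 [ 0.1691 -0.6766  0.2367] 0.7489991238968486
```

View pics/w26z.png

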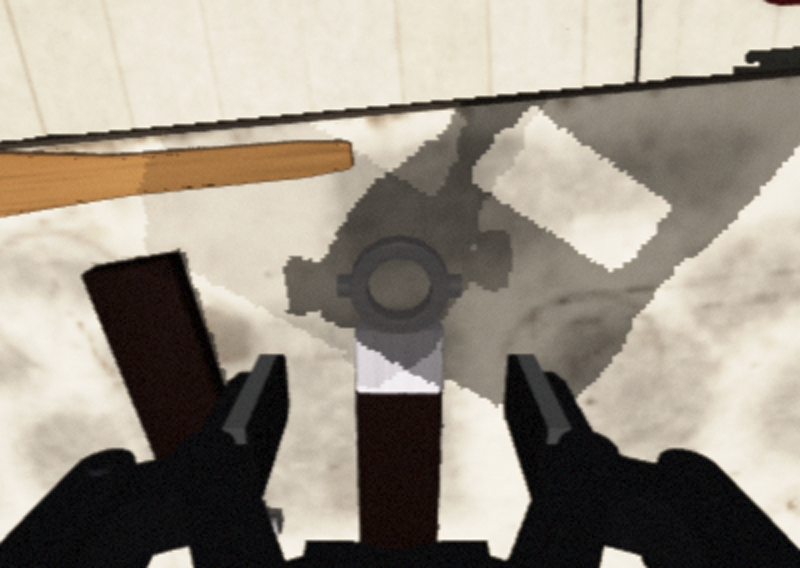

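Run:
```python
from h import *
s=bot.sense()
f=lambda u,v,z: onz('wrist',(u/2+56,v/2+60),z,s)
e=f(400,285,.010); print(e, 'L2tail',f(132,262,.012), 'L2 head pin',f(275,518,.006))
go(e[0],e[1],.003,3.0527)
```

```text
[ 0.4229 -0.2223  0.01  ] L2tail [ 0.4015 -0.3349  0.012 ] L2 head pin [ 0.5497 -0.2992  0.006 ]
delta cm [-0.14  0.04  7.83] turn 0.0007 t 28.6 rows 1.2523075007680644 0.003520735434298896
```

>>> arm_command:
  deltas:
    - [[-0.15,0,4],0,75]
    - [[-0.15,0,6.5],0,75]
    - [[-0.15,0,7.5],0,75]
    - [[-0.15,0,7.8],0,75]
    - [[-0.15,0,7.8],0,68]
    - [[-0.15,0,7.8],0,60]
    - [[-0.15,0,7.8],0,50]
    - [[-0.15,0,7.8],0,50]
    - [[-0.15,0,7.8],0,50]
    - [[-0.15,0,7.8],0,50]

```text
time: 29.85
position: [0.4224, -0.2229, 0.0037]
orientation: [-3.141, 0.002, 3.053]
ft_force: [-1.8, 2.7, 10.2]
grip_width: 0.586
```

>>> arm_command:
  deltas:
    - [[0,0,-1],0,50]
    - [[0,0,-4],0,50]
    - [[0,0,-9],0,50]
    - [[0,0,-14],0,50]
    - [[0,0,-17],0,50]
    - [[0,0,-17],0,50]
    - [[0,0,-17],0,57]
    - [[0,0,-17],0,59]
    - [[0,0,-17],0,60]
    - [[0,0,-17],0,60.5]
    - [[0,0,-17],0,61]
    - [[0,0,-17],0,61]

```text
time: 31.35
position: [0.4217, -0.2226, 0.1719]
orientation: [3.141, -0.0, 3.053]
ft_force: [-0.1, -0.3, -2.7]
grip_width: 0.612
```

Run:
```python
from h import *
for i in range(2):
  s=bot.sense(); print(s['position'],s['wrist_torque'],s['time'],s['ft_force'],s['grip_width'])
  zoom('side','s27.png',s['position']-[0,0,.03])
```

```text
[ 0.4217 -0.2226  0.1719] [0.0218 0.0143 0.0236] 31.35 [-0.1486 -0.2712 -2.6647] 0.6119170259078985
[ 0.4218 -0.2226  0.1719] [-0.0358 -0.0023  0.0362] 31.4 [-0.3472 -0.0878 -2.9033] 0.613439479905839
```

View pics/s27.png

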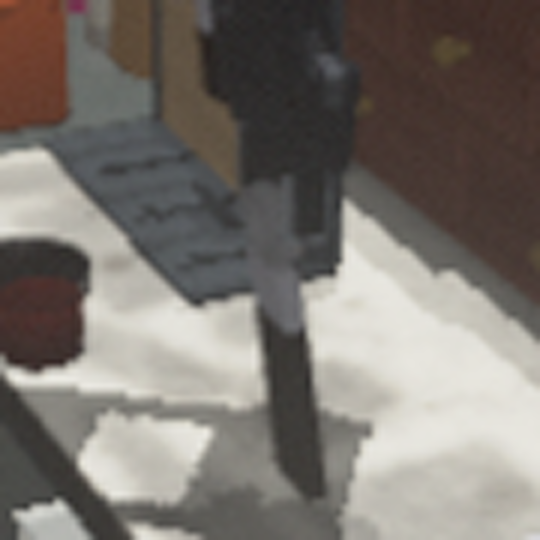

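>>> arm_command:
  deltas:
    - [[0,0,0],0,61.5]
    - [[0,0,0],0,61.5]
    - [[0,0,0],0,62]
    - [[0,0,0],0,62]

```text
time: 31.95
position: [0.4216, -0.2226, 0.1718]
orientation: [3.141, -0.0, 3.053]
ft_force: [0.0, 0.1, -3.4]
grip_width: 0.621
```

Run:
```python
from h import *
for i in range(1):
  s=bot.sense(); print(s['position'],s['wrist_torque'],s['time'],s['ft_force'],s['grip_width'])
  zoom('side','s28.png',s['position']-[0,0,.03])
go(.38,.1875,.192,np.pi)
```

```text
[ 0.4216 -0.2226  0.1718] [0.0201 0.0546 0.0037] 31.95 [ 0.023   0.1093 -3.3728] 0.6213282866423329
delta cm [ 7.79 40.48 -2.01] turn -0.0889 t 32.0 rows 6.603436668078315 0.47522448363013936
```

View pics/s28.png

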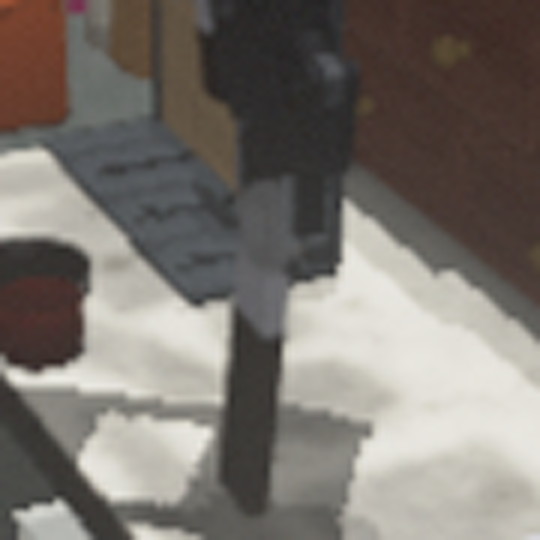

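Run:
```python
from h import *
go(.415,.188,.235,np.pi)
```

```text
delta cm [ 4.31 40.84 -6.31] turn -0.0889 t 32.0 rows 6.6478306667179865 0.47522448363013936
```

>>> arm_command:
  deltas:
    - [[0,0,0],0,58]
    - [[0,0,-1],0,50]
    - [[0,0,-4],0,50]
    - [[2,4,-6.3],-0.089,50]
    - [[4.3,20,-6.3],-0.089,50]
    - [[4.3,40.8,-6.3],-0.089,50]
    - [[4.3,40.8,-6.3],-0.089,50]
    - [[4.3,40.8,-6.3],-0.089,50]
    - [[4.3,40.8,-6.3],-0.089,50]
    - [[4.3,40.8,-6.3],-0.089,50]
    - [[4.3,40.8,-6.3],-0.089,50]
    - [[4.3,40.8,-6.3],-0.089,50]

```text
time: 33.5
position: [0.4149, 0.1875, 0.2352]
orientation: [-3.141, 0.0, -3.14]
ft_force: [-0.3, -0.2, -3.2]
grip_width: 0.511
```

Run:
```python
from h import *
s=bot.sense(); print(s['position'],s['wrist_torque'],s['time'],s['ft_force'],s['grip_width'])
zoom('side','s29.png',s['position']-[0,0,.03],45,8)
go(.415,.188,.190,np.pi)
```

```text
[0.4149 0.1875 0.2352] [-0.0178  0.0213 -0.0188] 33.5 [-0.2723 -0.1972 -3.2384] 0.511363806459765
delta cm [-0.    0.11  4.52] turn -0.0001 t 33.55 rows 0.7230118254731491 0.0006360968368363182
```

View pics/s29.png

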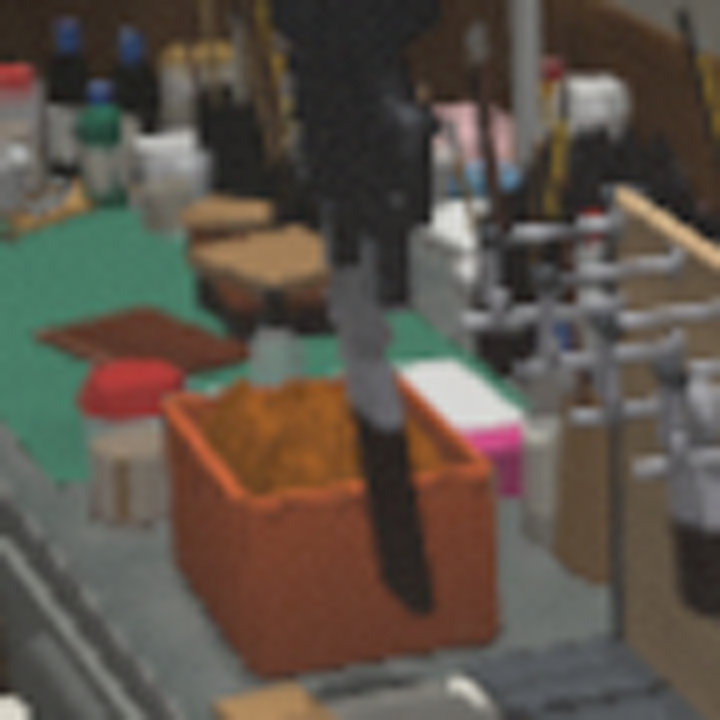

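Run:
```python
from h import *
im=save('wrist','w30.png')
cv2.imwrite('pics/w30z.png',cv2.resize(im[150:340,140:370],None,fx=3,fy=3,interpolation=cv2.INTER_CUBIC)[:,:,::-1])
```

```text
(no output)
```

View pics/w30z.png

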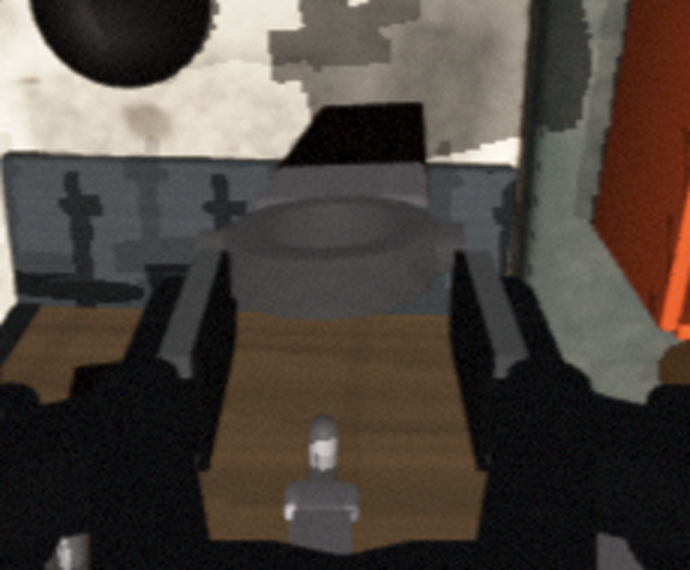

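```bash
python3 - <<'E'
from h import *
s=bot.sense(); P=s['position']-[0,0,.03]
o=proj('side',P).astype(int)-45
print('obs eye',o+np.array([368,335])/8)
for dz in (-.01,0,.005,.01): print(dz,proj('side',s['position']+[0,0,dz]))
# wrist: eye centre px
w=np.array([335,228])/3+[140,150]
oo,d=ray('wrist',w,s); t=(s['position'][0]-oo[0])/d[0]; print('wrist ray at tcp x',oo+d*t, s['position'])
im=save('side','f30.png')
E
python3 - <<'E'
import cv2
im=cv2.imread('pics/f30.png')
cv2.imwrite('pics/s30.png',cv2.resize(im[130:200,170:240],None,fx=10,fy=10,interpolation=cv2.INTER_CUBIC)[:600])
E
```

```text
obs eye [192.    156.875]
-0.01 [191.5433 155.1471]
0 [191.3977 152.5341]
0.005 [191.3246 151.2223]
0.01 [191.2513 149.907 ]
wrist ray at tcp x [0.4151 0.1835 0.2117] [0.4151 0.1866 0.2352]
```

View pics/s30.png

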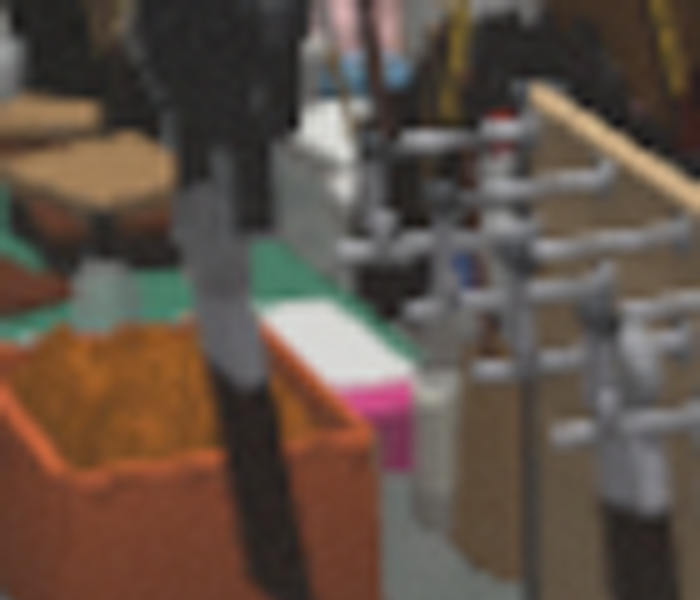

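>>> arm_command:
  deltas:
    - [[0,0.05,1],0,50]
    - [[0,0.05,2],0,50]
    - [[0,0.05,3.1],0,50]
    - [[-2,0.05,3.1],0,50]
    - [[-4,0.05,3.1],0,50]
    - [[-4,0.05,3.1],0,50]

```text
time: 34.4
position: [0.456, 0.1879, 0.2031]
orientation: [-3.142, 0.0, 3.141]
ft_force: [-0.0, 0.6, -3.4]
grip_width: 0.504
```

Run:
```python
from h import *
s=bot.sense(); print(s['position'],s['wrist_torque'],s['time'],s['ft_force'],s['grip_width'])
zoom('side','s31.png',(.47,.18,.18),32,11)
print(proj('side',(.47,.18,.18)).astype(int)-32)
print(proj('side',(.478,.186,.195)),proj('side',s['position']+[0,0,-.013]))
```

```text
[0.456  0.1879 0.2031] [ 0.0465 -0.1973  0.003 ] 34.4 [-0.0108  0.6428 -3.4451] 0.5042159258938741
[174 133]
[207.9388 160.5489] [202.31   162.4903]
```

View pics/s31.png

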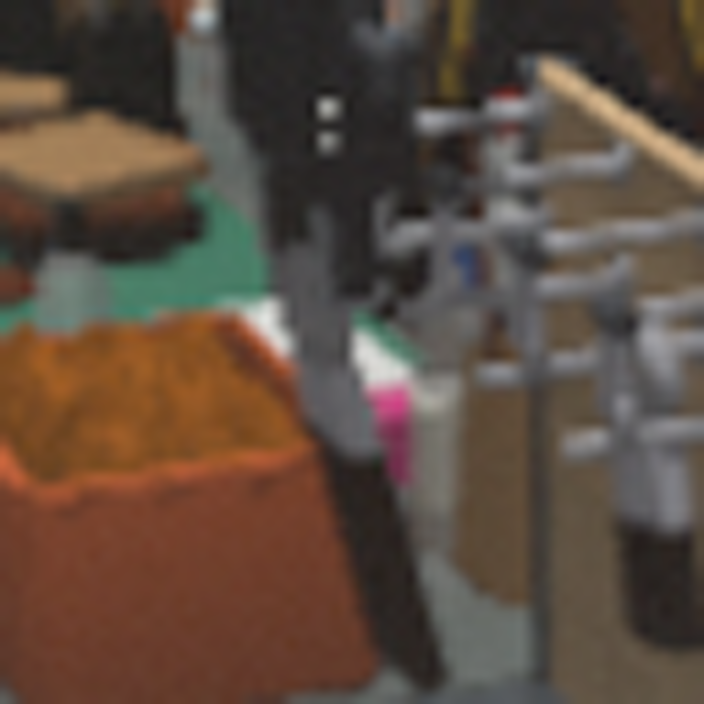

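>>> arm_command:
  deltas:
    - [[1.5,0,-0.5],0,50]
    - [[3.5,-1,-1],0,50]
    - [[3.6,-4,-1],0,50]
    - [[3.6,-8,-1],0,50]
    - [[3.6,-12,-1],0,50]
    - [[3.6,-16,-1],0,50]
    - [[3.6,-20,-1],0,50]
    - [[3.6,-24,-1],0,50]
    - [[3.6,-27,-1],0,50]
    - [[3.6,-29,-1],0,50]
    - [[3.6,-29,-1],0,50]

```text
time: 35.83
position: [0.4181, -0.102, 0.2142]
orientation: [3.141, 0.0, 3.14]
ft_force: [-0.1, 0.1, -2.5]
grip_width: 0.502
```

Run:
```python
from h import *
s=bot.sense(); print(s['position'],s['wrist_torque'],s['time'],s['ft_force'],s['grip_width'])
zoom('side','s32.png',s['position']-[0,0,.05],45,8)
im=save('wrist','w32.png')
```

```text
[ 0.4181 -0.102   0.2142] [ 0.0233  0.0435 -0.0183] 35.825 [-0.0653  0.1303 -2.5391] 0.501762060187664
```

View pics/s32.png

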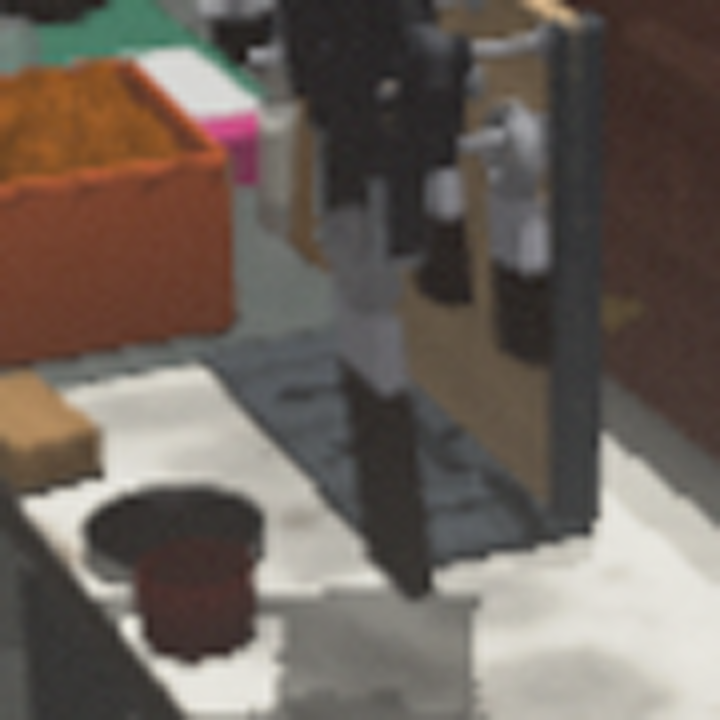

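View pics/w32.png

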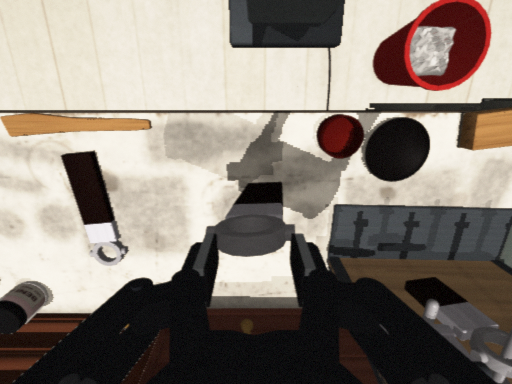

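Run:
```python
from h import *
go(.52,-.11,.18,np.pi)
```

```text
delta cm [-10.17  -0.91   3.41] turn 0.0001 t 35.925 rows 1.7229099222330602 0.0007197430079714348
```

>>> arm_command:
  deltas:
    - [[-3,-0.8,0],0,50]
    - [[-7,-0.8,1],0,50]
    - [[-10.2,-0.8,2.5],0,50]
    - [[-10.2,-0.8,3.5],0,50]
    - [[-10.2,-0.8,4.2],0,50]
    - [[-10.2,-0.8,4.9],0,50]
    - [[-9.5,-0.8,5.1],0,50]
    - [[-8.2,-0.8,5.5],0,50]

```text
time: 36.92
position: [0.5006, -0.11, 0.1593]
orientation: [-3.141, 0.001, -3.142]
ft_force: [0.1, -0.3, -2.1]
grip_width: 0.506
```

Run:
```python
from h import *
s=bot.sense(); print(s['position'],s['wrist_torque'],s['time'],s['ft_force'],s['grip_width'])
zoom('side','s33.png',s['position']-[0,0,.05],45,8)
```

```text
[ 0.5006 -0.11    0.1593] [0.0365 0.043  0.0154] 36.925 [ 0.0851 -0.2604 -2.0625] 0.5058516435653412
```

View pics/s33.png

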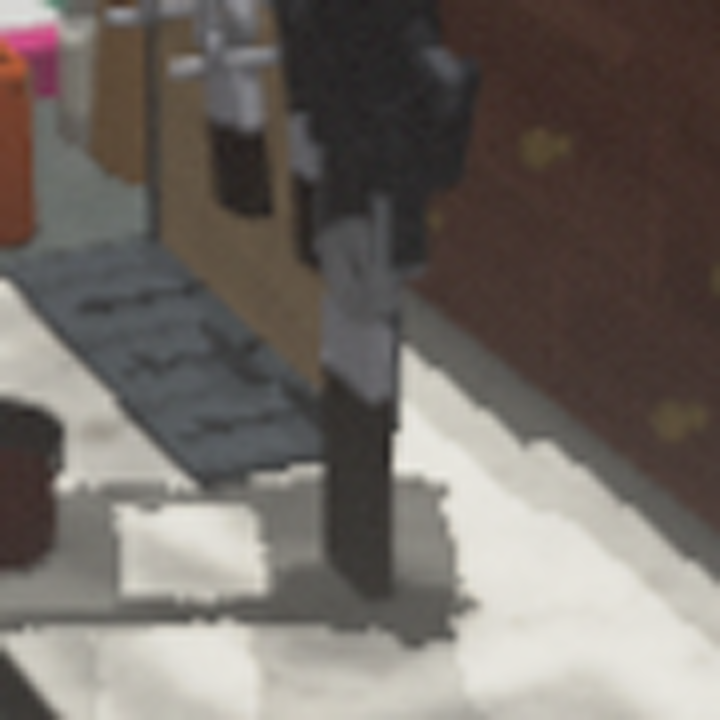

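Run:
```python
from h import *
s=bot.sense(); im=save('wrist','w34.png')
cv2.imwrite('pics/w34z.png',cv2.resize(im[150:340,140:370],None,fx=3,fy=3,interpolation=cv2.INTER_CUBIC)[:,:,::-1])
zoom('side','s34.png',s['position']-[0,0,.01],22,16)
print(proj('side',s['position']-[0,0,.01]).astype(int)-22)
for dz in (-.015,-.01,-.005,0,.005): print(dz,proj('side',s['position']+[0,0,dz]), proj('wrist',s['position']+[0,0,dz]))
```

```text
[226 177]
-0.015 [248.4728 201.1013] [256.6782 228.7375]
-0.01 [248.4766 199.6971] [256.7607 232.2796]
-0.005 [248.4803 198.2886] [256.8478 236.0206]
0 [248.4841 196.8759] [256.9399 239.9778]
0.005 [248.4879 195.4589] [257.0375 244.1703]
```

View pics/w34z.png

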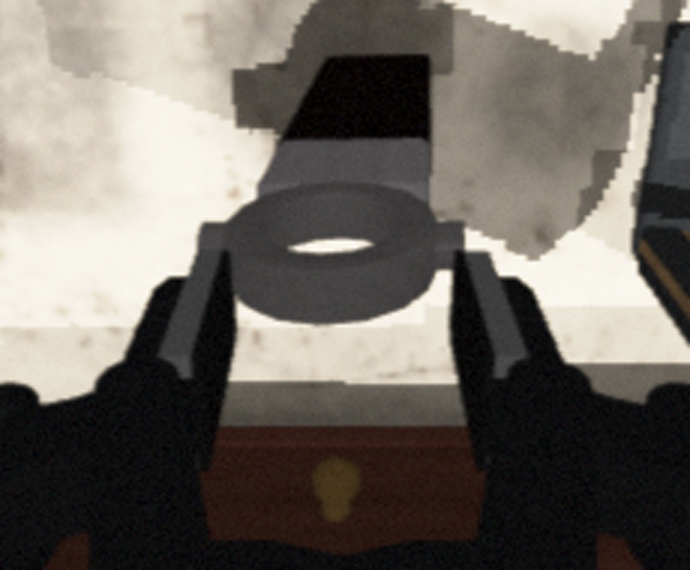

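View pics/s34.png

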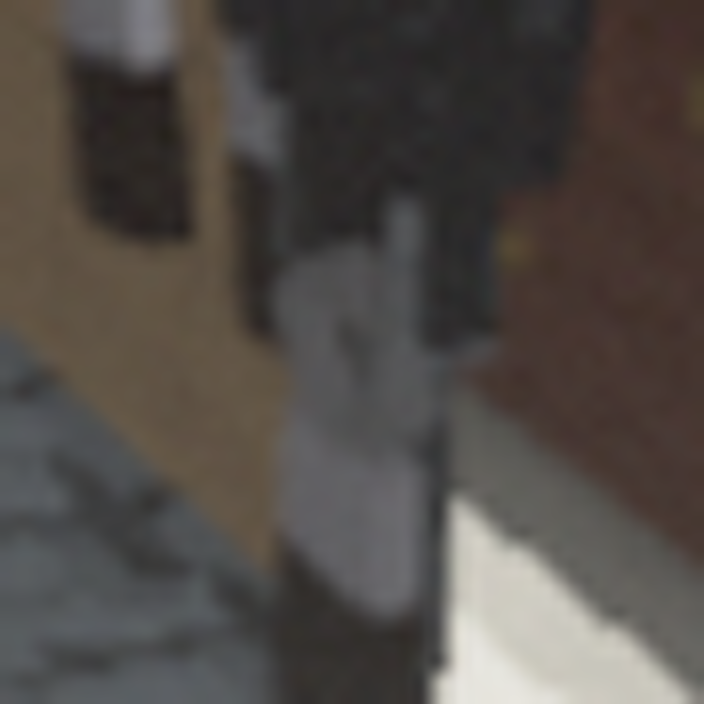

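>>> arm_command:
  deltas:
    - [[0.5,0,-1.5],0,50]
    - [[2,0,-3.5],0,50]
    - [[4,0,-5],0,50]
    - [[6,0.5,-5.6],0,50]
    - [[7.5,2,-5.6],0,50]
    - [[8,4,-5.6],0,50]
    - [[8,6.5,-5.6],0,50]
    - [[8,9.2,-5.6],0,50]
    - [[8,12,-5.6],0,50]
    - [[8,14.8,-5.6],0,50]
    - [[8,17.6,-5.6],0,50]
    - [[8,20.4,-5.6],0,50]

```text
time: 38.58
position: [0.4215, 0.095, 0.2164]
orientation: [3.141, 0.002, -3.141]
ft_force: [0.2, -0.8, -2.8]
grip_width: 0.505
```

>>> arm_command:
  deltas:
    - [[0,2.6,0],0,50]
    - [[0,5,0],0,50]
    - [[0,7,0],0,50]
    - [[0,8.5,0],0,50]
    - [[0,9.3,0],0,50]
    - [[0,9.5,0],0,50]
    - [[0,9.5,0],0,50]
    - [[0,9.5,0.5],0,50]
    - [[0,9.5,0.8],0,50]
    - [[0,9.5,1.0],0,50]
    - [[0,9.5,1.0],0,50]
    - [[0,9.5,1.0],0,50]

```text
time: 40.08
position: [0.4212, 0.1891, 0.205]
orientation: [3.141, 0.0, -3.141]
ft_force: [-0.3, 0.5, -1.7]
grip_width: 0.504
```

Run:
```python
from h import *
s=bot.sense(); print(s['position'],s['wrist_torque'],s['time'],s['ft_force'],s['grip_width'])
print(proj('side',(.45,.18,.18)).astype(int)-32)
zoom('side','s35.png',(.45,.18,.18),32,11)
im=save('wrist','w35.png')
cv2.imwrite('pics/w35z.png',cv2.resize(im[150:340,140:370],None,fx=3,fy=3,interpolation=cv2.INTER_CUBIC)[:,:,::-1])
for dz in (-.015,-.01,-.005,0): print(dz,proj('side',s['position']+[0,0,dz]), proj('wrist',s['position']+[0,0,dz]))
```

```text
[0.4212 0.1891 0.205 ] [0.0271 0.0464 0.0094] 40.075 [-0.265   0.5235 -1.6633] 0.5038239319301726
[169 133]
-0.015 [193.3654 163.7905] [256.1505 231.7259]
-0.01 [193.2959 162.5132] [256.2189 235.3526]
-0.005 [193.2263 161.2326] [256.2913 239.1829]
0 [193.1566 159.9486] [256.3678 243.2345]
```

View pics/s35.png

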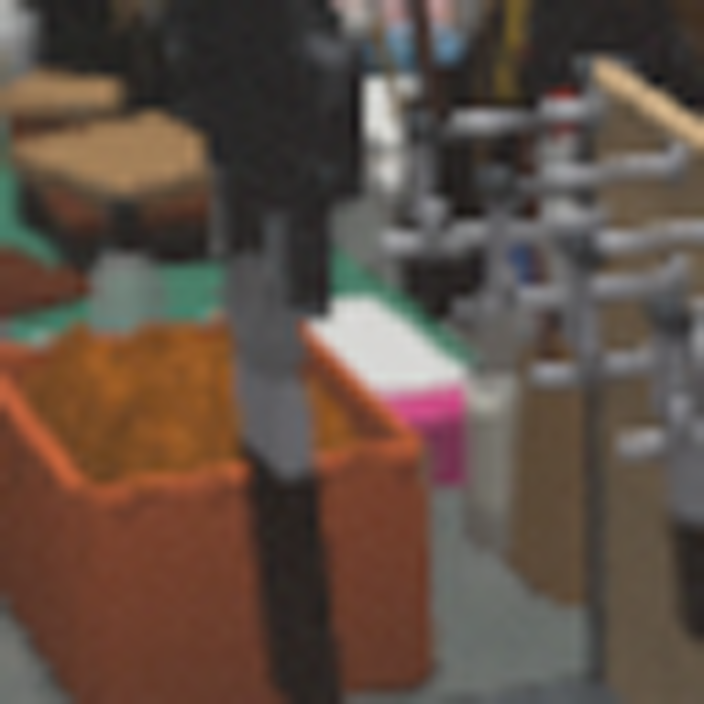

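View pics/w35z.png

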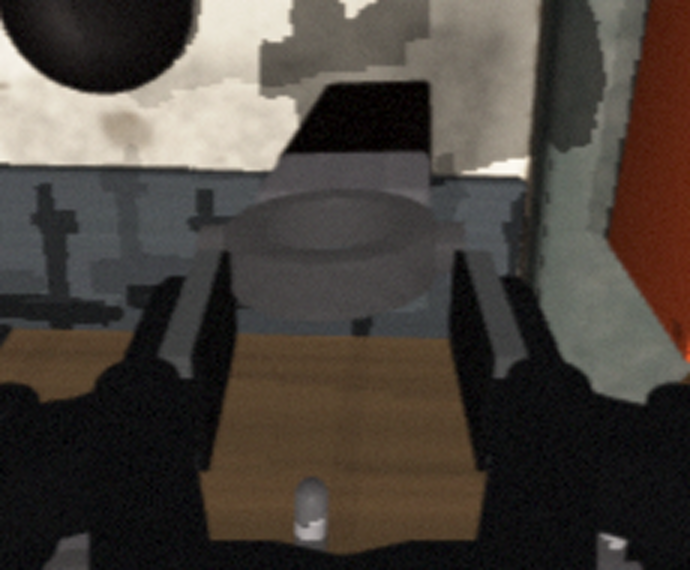

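Run:
```python
from h import *
s=bot.sense()
print(onz('wrist',(243.5,316.7),.197))
for c in ((333,240),(335,245)):
  o,d=ray('wrist',np.array(c)/3+[140,150]); print(o+d*((s['position'][0]-o[0])/d[0]), s['position'])
```

```text
[0.4863 0.18   0.197 ]
[0.4211 0.1856 0.1875] [0.4211 0.1891 0.205 ]
[0.4211 0.1861 0.1899] [0.4211 0.1891 0.205 ]
```

>>> arm_command:
  deltas:
    - [[-0.5,-0.1,-0.2],0,50]
    - [[-1.5,-0.3,-0.3],0,50]
    - [[-2.7,-0.3,-0.3],0,50]
    - [[-4,-0.3,-0.3],0,50]
    - [[-5.2,-0.3,-0.3],0,50]
    - [[-6.2,-0.3,-0.3],0,50]
    - [[-6.8,-0.3,-0.3],0,50]
    - [[-7,-0.3,-0.3],0,50]
    - [[-7,-0.3,-0.3],0,50]

```text
time: 41.3
position: [0.4909, 0.1861, 0.2079]
orientation: [3.142, -0.0, -3.141]
ft_force: [0.1, 0.2, -3.5]
grip_width: 0.509
```

Run:
```python
from h import *
s=bot.sense(); print(s['position'],s['wrist_torque'],s['time'],s['ft_force'],s['grip_width'])
zoom('side','s36.png',(.48,.18,.18),32,11)
im=save('wrist','w36.png')
cv2.imwrite('pics/w36z.png',cv2.resize(im[150:340,140:370],None,fx=3,fy=3,interpolation=cv2.INTER_CUBIC)[:,:,::-1])
```

```text
[0.4909 0.1861 0.2079] [-0.0404 -0.0249 -0.0106] 41.3 [ 0.1424  0.1893 -3.493 ] 0.5092719686562083
```

View pics/s36.png

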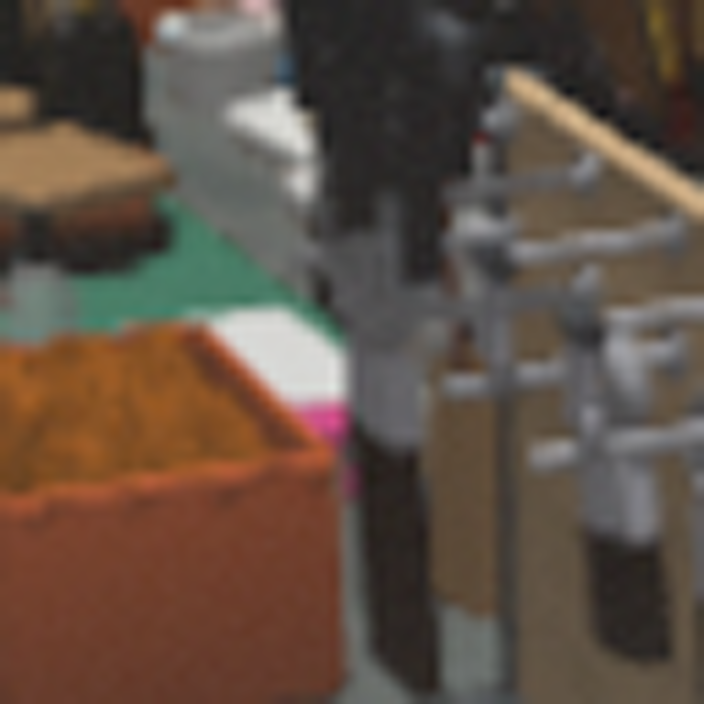

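View pics/w36z.png

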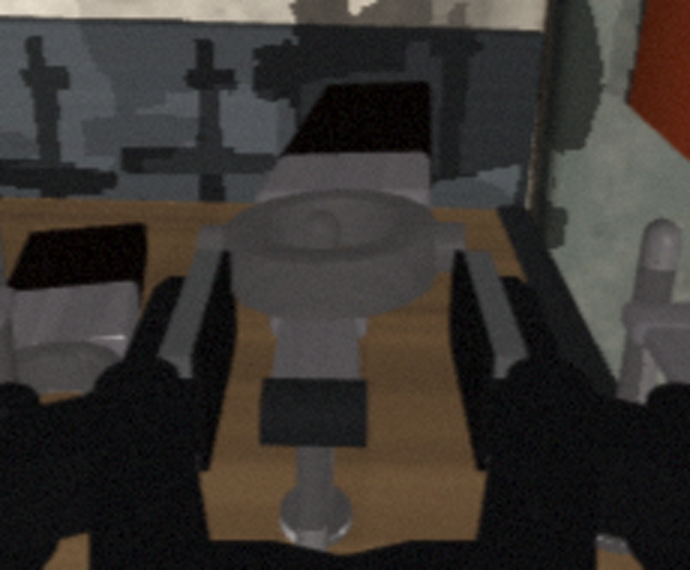

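>>> arm_command:
  deltas:
    - [[-0.5,0,0],0,50]
    - [[-1.3,0,0],0,50]
    - [[-2.1,0,0],0,50]
    - [[-2.9,0,0],0,50]
    - [[-3.7,0,0],0,50]
    - [[-4.4,0,0],0,50]
    - [[-4.9,0,0],0,50]
    - [[-5.1,0,0],0,50]
    - [[-5.1,0,0],0,50]

```text
time: 42.52
position: [0.5421, 0.186, 0.2077]
orientation: [-3.141, -0.0, -3.141]
ft_force: [-0.2, -1.2, -6.6]
grip_width: 0.505
```

Run:
```python
from h import *
s=bot.sense(); print(s['position'],s['wrist_torque'],s['time'],s['ft_force'],s['grip_width'])
zoom('side','s37.png',(.48,.18,.18),32,11)
im=save('wrist','w37.png')
cv2.imwrite('pics/w37z.png',cv2.resize(im[150:340,140:370],None,fx=3,fy=3,interpolation=cv2.INTER_CUBIC)[:,:,::-1])
```

```text
[0.5421 0.186  0.2077] [-0.1934 -0.0354  0.0094] 42.525 [-0.2088 -1.2249 -6.5896] 0.5045174775300068
```

View pics/s37.png

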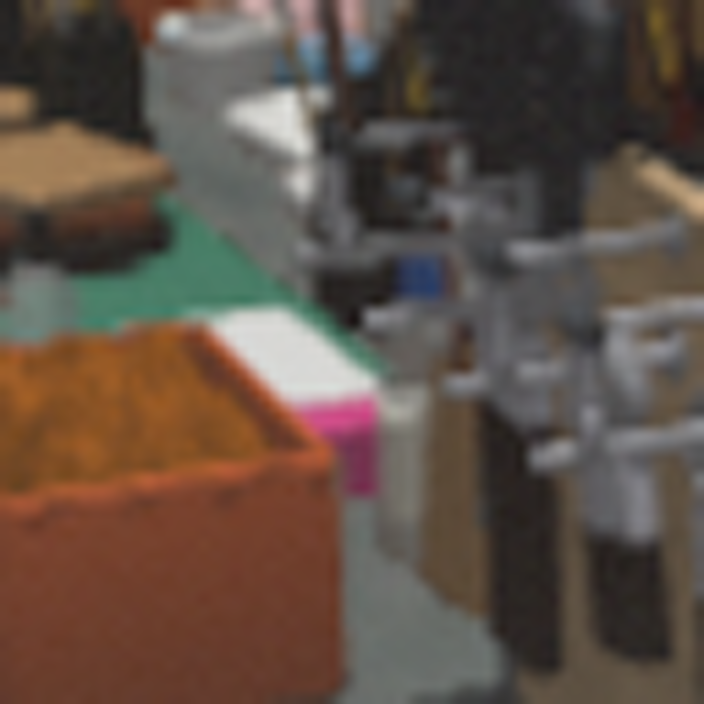

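View pics/w37z.png

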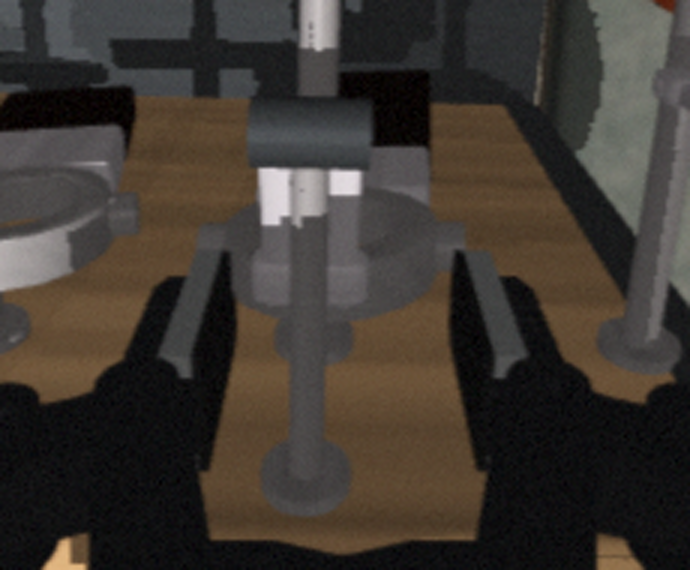

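>>> arm_command:
  deltas:
    - [[0,-0.1,0.2],0,50]
    - [[0,-0.2,0.4],0,50]
    - [[0,-0.2,0.4],0,50]

```text
time: 43.0
position: [0.5421, 0.1841, 0.204]
orientation: [3.141, 0.0, -3.141]
ft_force: [0.7, 0.5, -2.5]
grip_width: 0.506
```

Run:
```python
from h import *
s=bot.sense(); print(s['position'],s['wrist_torque'],s['time'],s['ft_force'],s['grip_width'])
im=save('wrist','w38.png')
cv2.imwrite('pics/w38z.png',cv2.resize(im[150:340,140:370],None,fx=3,fy=3,interpolation=cv2.INTER_CUBIC)[:,:,::-1])
```

```text
[0.5421 0.1841 0.204 ] [-0.0331  0.022   0.0059] 43.0 [ 0.6818  0.483  -2.511 ] 0.5062186528249262
```

View pics/w38z.png

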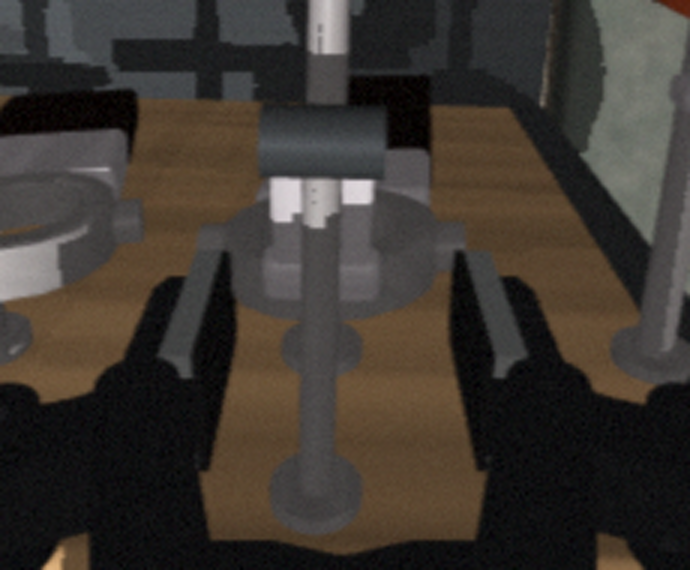

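>>> arm_command:
  deltas:
    - [[-0.4,0,0.2],0,50]
    - [[-0.8,0,0.3],0,50]
    - [[-0.8,0,0.3],0,50]
    - [[-0.8,0,0.3],0,50]

```text
time: 43.55
position: [0.5502, 0.1841, 0.2009]
orientation: [3.142, 0.0, -3.141]
ft_force: [0.1, -0.1, -2.6]
grip_width: 0.506
```

Run:
```python
from h import *
s=bot.sense(); print(s['position'],s['wrist_torque'],s['time'],s['ft_force'],s['grip_width'])
im=save('wrist','w39.png')
cv2.imwrite('pics/w39z.png',cv2.resize(im[150:340,140:370],None,fx=3,fy=3,interpolation=cv2.INTER_CUBIC)[:,:,::-1])
```

```text
[0.5502 0.1841 0.2009] [-0.0754 -0.0657 -0.0158] 43.55 [ 0.1114 -0.093  -2.5595] 0.5056251663605236
```

View pics/w39z.png

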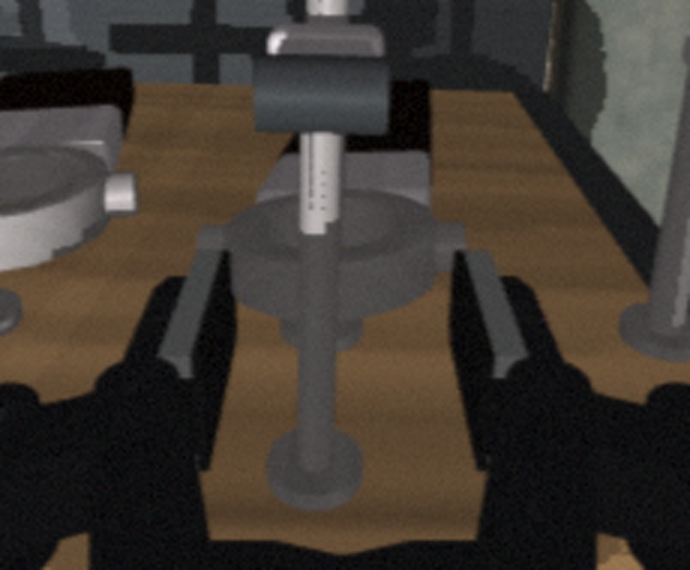

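>>> arm_command:
  deltas:
    - [[0.2,0,0.4],0,50]
    - [[0.2,0,0.7],0,50]
    - [[0.2,0,0.7],0,50]

```text
time: 43.98
position: [0.5478, 0.1841, 0.1935]
orientation: [-3.142, -0.001, -3.141]
ft_force: [0.6, -0.5, -2.9]
grip_width: 0.504
```

>>> arm_command:
  deltas:
    - [[0,0,0.2],0,50]
    - [[0,0,0.4],0,50]
    - [[0,0,0.4],0,50]

```text
time: 44.35
position: [0.548, 0.1841, 0.1897]
orientation: [3.142, -0.0, -3.141]
ft_force: [0.0, -0.3, -3.1]
grip_width: 0.508
```

>>> arm_command:
  deltas:
    - [[0,0,0.2],0,50]
    - [[0,0,0.3],0,50]
    - [[0,0,0.3],0,50]

```text
time: 44.72
position: [0.5482, 0.1843, 0.1882]
orientation: [3.141, 0.001, -3.141]
ft_force: [-2.0, 0.2, 4.0]
grip_width: 0.508
```

>>> arm_command:
  deltas:
    - [[0,0,-0.1],0,54]
    - [[0,0,-0.1],0,58]
    - [[0,0,-0.1],0,62]
    - [[0,0,-0.1],0,66]
    - [[0,0,-1],0,67]
    - [[0,0,-2.5],0,67]
    - [[0,0,-5],0,67]
    - [[0,0,-9],0,67]
    - [[0,0,-9],0,67]

```text
time: 45.85
position: [0.5497, 0.1845, 0.2817]
orientation: [3.14, 0.008, -3.141]
ft_force: [-1.0, -0.7, -0.2]
grip_width: 0.672
```

Run:
```python
from h import *
s=bot.sense(); print(s['position'],s['orientation'],s['time'],s['ft_force'],s['grip_width'])
zoom('side','s40.png',(.5,.13,.18),32,11)
zoom('scene','c40.png',(.5,.14,.16),45,8)
print('L2');go(.5525,-.3235,.08,np.pi+.0747)
```

```text
[0.5497 0.1845 0.2817] [ 3.1399  0.0084 -3.1413] 45.85 [-0.9772 -0.7389 -0.1895] 0.671992208443965
L2
delta cm [ -0.4  -50.77  19.76] turn -0.0745 t 45.95 rows 8.716773047013417 0.39847983777033913
```

View pics/s40.png

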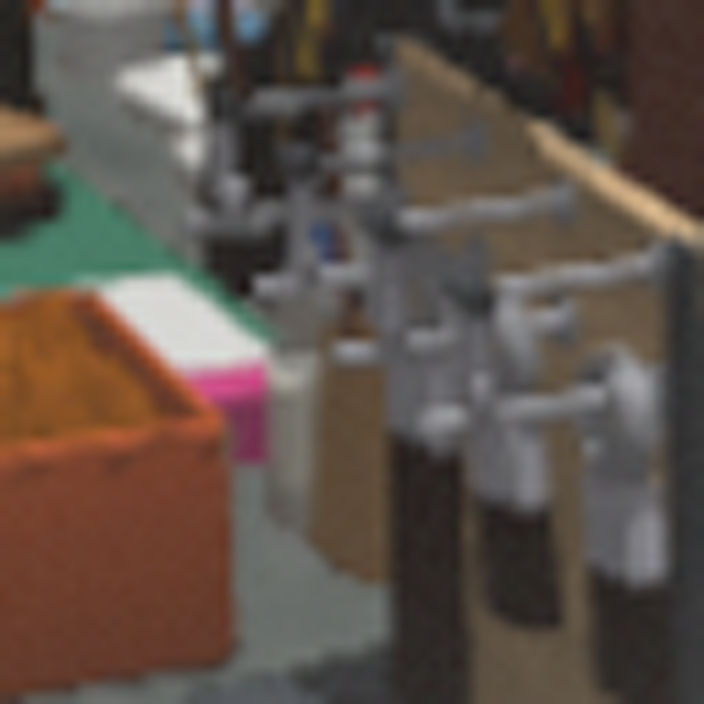

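View pics/c40.png

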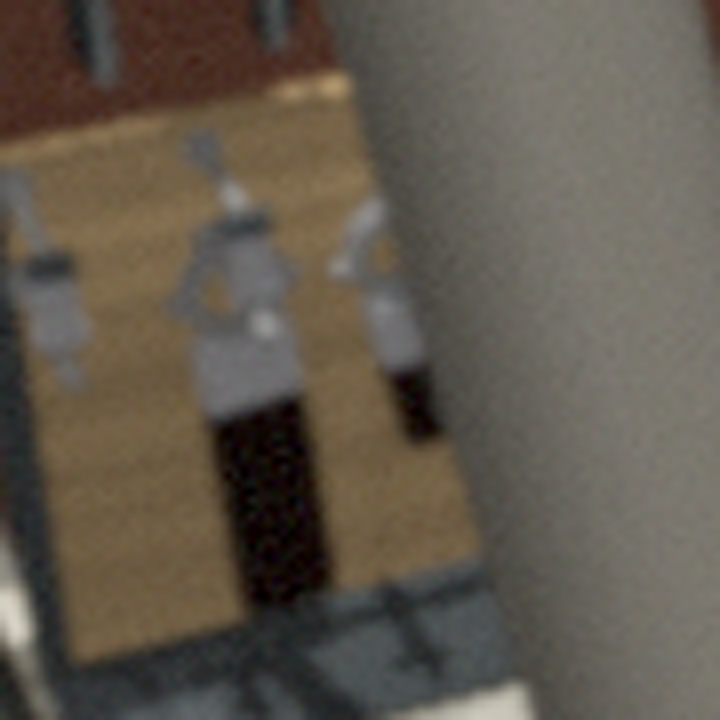

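>>> arm_command:
  deltas:
    - [[0,-6,-3],-0.074,75]
    - [[0,-14,-3],-0.074,75]
    - [[0,-26,-2],-0.074,75]
    - [[0,-36,0],-0.074,75]
    - [[-0.4,-50.8,2],-0.074,75]
    - [[-0.4,-50.8,6],-0.074,75]
    - [[-0.4,-50.8,8],-0.074,75]
    - [[-0.4,-50.8,13],-0.074,75]
    - [[-0.4,-50.8,18],-0.074,75]
    - [[-0.4,-50.8,19.8],-0.074,75]
    - [[-0.4,-50.8,19.8],-0.074,75]
    - [[-0.4,-50.8,19.8],-0.074,75]

```text
time: 47.45
position: [0.5529, -0.3237, 0.0804]
orientation: [-3.141, 0.001, -3.067]
ft_force: [0.7, -0.2, 0.9]
grip_width: 0.757
```

Run:
```python
from h import *
s=bot.sense(); print(s['position'],s['orientation'],s['time'],s['ft_force'],s['grip_width'])
im=save('wrist','w41.png')
cv2.imwrite('pics/w41z.png',cv2.resize(im[60:344,56:456],None,fx=2,fy=2,interpolation=cv2.INTER_CUBIC)[:,:,::-1])
```

```text
[ 0.5529 -0.3237  0.0804] [-3.1409  0.0013 -3.0672] 47.45 [ 0.7291 -0.1975  0.9158] 0.7569788110746274
```

View pics/w41z.png

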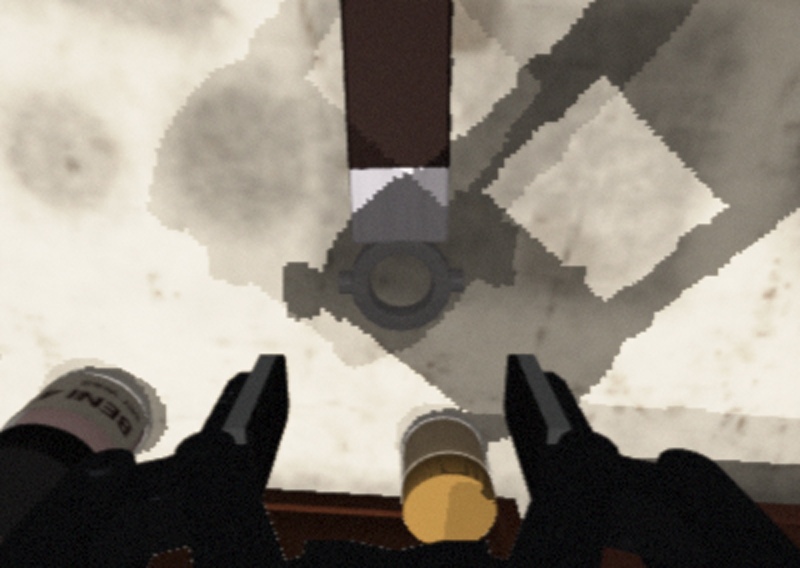

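Run:
```python
from h import *
s=bot.sense()
f=lambda u,v,z: onz('wrist',(u/2+56,v/2+60),z,s)
e=f(402,283,.010); print(e, 'gold near base',f(440,412,.0), 'pins',f(343,280,.006),f(461,280,.006))
go(e[0],e[1],.003,np.pi+.0747)
```

```text
[ 0.554  -0.3228  0.01  ] gold near base [ 0.6254 -0.2981  0.    ] pins [ 0.5561 -0.3488  0.006 ] [ 0.5522 -0.2967  0.006 ]
delta cm [-0.03  0.12  7.86] turn 0.0002 t 47.5 rows 1.2573068260313938 0.0011979587457162286
```

>>> arm_command:
  deltas:
    - [[-0.05,0.1,4],0,75]
    - [[-0.05,0.1,6.5],0,75]
    - [[-0.05,0.1,7.5],0,75]
    - [[-0.05,0.1,7.8],0,75]
    - [[-0.05,0.1,7.8],0,68]
    - [[-0.05,0.1,7.8],0,60]
    - [[-0.05,0.1,7.8],0,54]
    - [[-0.05,0.1,7.8],0,54]
    - [[-0.05,0.1,7.8],0,54]
    - [[-0.05,0.1,7.8],0,54]

```text
time: 48.75
position: [0.5535, -0.3232, 0.0033]
orientation: [-3.14, 0.002, -3.067]
ft_force: [-1.5, 3.7, 8.0]
grip_width: 0.585
```

>>> arm_command:
  deltas:
    - [[0,0,-1],0,54]
    - [[0,0,-3],0,54]
    - [[0,0,-7],0,54]
    - [[0,0,-11],0,54]
    - [[0,0,-15],0,54]
    - [[0,0,-17],0,54]
    - [[0,0,-17],0,57]
    - [[0,0,-17],0,59]
    - [[0,0,-17],0,60]
    - [[0,0,-17],0,60.5]
    - [[0,0,-17],0,60.8]
    - [[0,0,-17],0,60.8]

```text
time: 50.25
position: [0.5525, -0.3228, 0.1707]
orientation: [3.141, -0.0, -3.067]
ft_force: [-0.1, 0.7, -1.6]
grip_width: 0.606
```

Run:
```python
from h import *
for i in range(2):
  s=bot.sense(); print(s['position'],s['wrist_torque'],s['time'],s['ft_force'],s['grip_width'])
  zoom('side','s42.png',s['position']-[0,0,.03])
```

```text
[ 0.5525 -0.3228  0.1707] [ 0.062  -0.0787 -0.0021] 50.25 [-0.1347  0.6948 -1.6299] 0.6056764567774302
[ 0.5526 -0.3228  0.1707] [ 0.0074 -0.0691  0.0244] 50.3 [-0.2717 -0.515  -1.5668] 0.6105517085290894
```

View pics/s42.png

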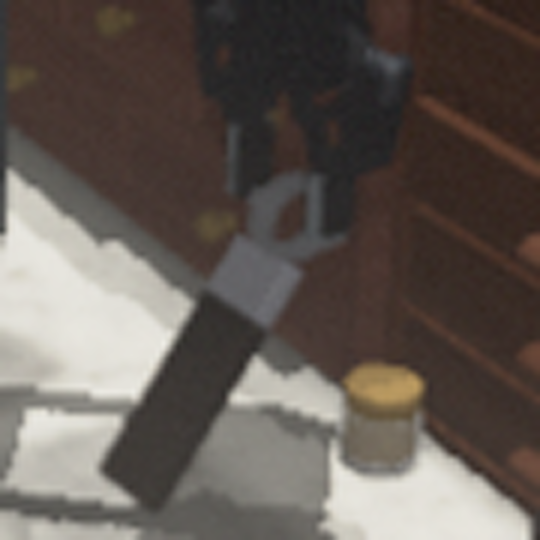

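Half way; ease slightly more.

>>> arm_command:
  deltas:
    - [[0,0,0],0,61.1]
    - [[0,0,0],0,61.1]
    - [[0,0,0],0,61.1]

```text
time: 50.72
position: [0.5525, -0.3229, 0.1709]
orientation: [3.142, -0.0, -3.067]
ft_force: [-0.5, 0.1, -1.7]
grip_width: 0.609
```

Run:
```python
from h import *
for i in range(2):
  s=bot.sense(); print(s['position'],s['wrist_torque'],s['time'],s['ft_force'],s['grip_width'])
  zoom('side','s43.png',s['position']-[0,0,.03])
```

```text
[ 0.5525 -0.3229  0.1709] [0.043  0.034  0.0557] 50.725 [-0.5412  0.0881 -1.7258] 0.6087200743331109
[ 0.5525 -0.3228  0.1709] [ 0.0001 -0.0312 -0.0356] 50.775 [-0.607   0.2103 -1.5608] 0.6126638352423376
```

View pics/s43.png

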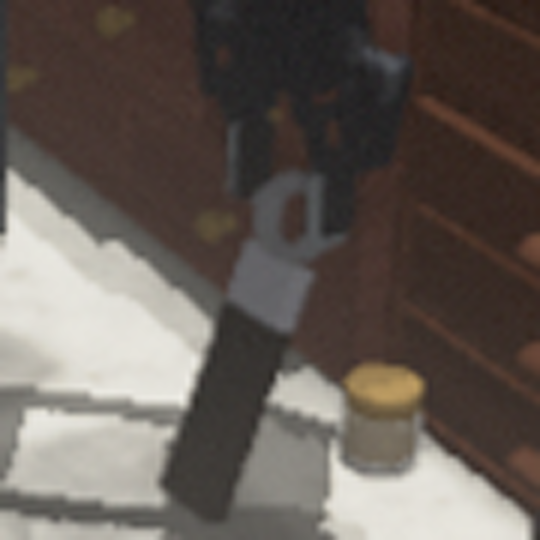

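>>> arm_command:
  deltas:
    - [[0,0,0],0,61.4]
    - [[0,0,0],0,61.4]
    - [[0,0,0],0,61.4]

```text
time: 51.2
position: [0.5526, -0.3229, 0.1709]
orientation: [3.141, -0.0, -3.067]
ft_force: [-0.6, 0.8, -1.8]
grip_width: 0.614
```

Run:
```python
from h import *
for i in range(1):
  s=bot.sense(); print(s['position'],s['wrist_torque'],s['time'],s['ft_force'],s['grip_width'])
  zoom('side','s44.png',s['position']-[0,0,.03])
```

```text
[ 0.5526 -0.3229  0.1709] [-0.0222 -0.004   0.0158] 51.2 [-0.6371  0.8462 -1.7615] 0.6135899114144721
```

View pics/s44.png

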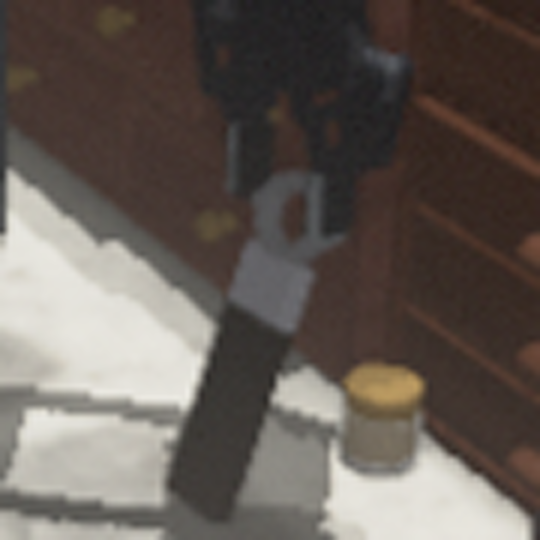

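>>> arm_command:
  deltas:
    - [[0,0,0],0,61.7]
    - [[0,0,0],0,61.7]
    - [[0,0,0],0,60]
    - [[0,0,0],0,56]
    - [[0,0,0],0,56]

```text
time: 51.88
position: [0.5526, -0.3228, 0.1709]
orientation: [3.141, 0.0, -3.067]
ft_force: [-0.6, 0.3, -2.2]
grip_width: 0.574
```

Run:
```python
from h import *
for i in range(1):
  s=bot.sense(); print(s['position'],s['wrist_torque'],s['time'],s['ft_force'],s['grip_width'])
  zoom('side','s45.png',s['position']-[0,0,.03])
im=save('wrist','w45.png')
cv2.imwrite('pics/w45z.png',cv2.resize(im[150:340,140:370],None,fx=3,fy=3,interpolation=cv2.INTER_CUBIC)[:,:,::-1])
go(.42,-.323,.235,np.pi+.0747);go(.42,.26,.235,np.pi)
```

```text
[ 0.5526 -0.3228  0.1709] [-0.022  -0.0341 -0.0298] 51.875 [-0.6156  0.3204 -2.1682] 0.573710164321817
delta cm [13.23  0.97 -6.41] turn -0.0005 t 51.975 rows 2.3567855292107756 0.0026325722320612362
delta cm [ 8.9  59.11 -6.41] turn 0.0742 t 51.975 rows 9.618931321313509 0.3968326684096499
```

View pics/s45.png

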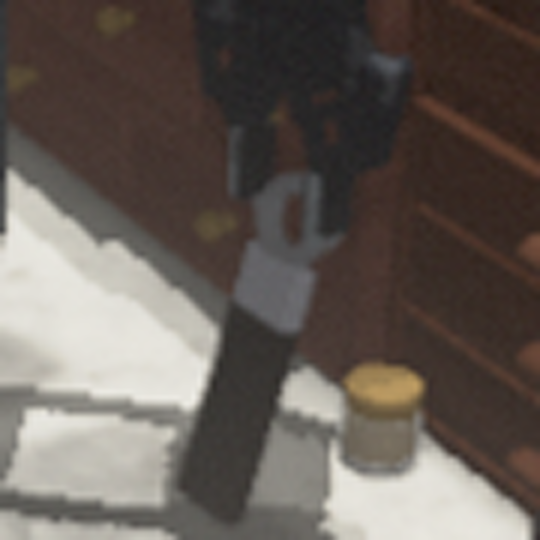

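View pics/w45z.png

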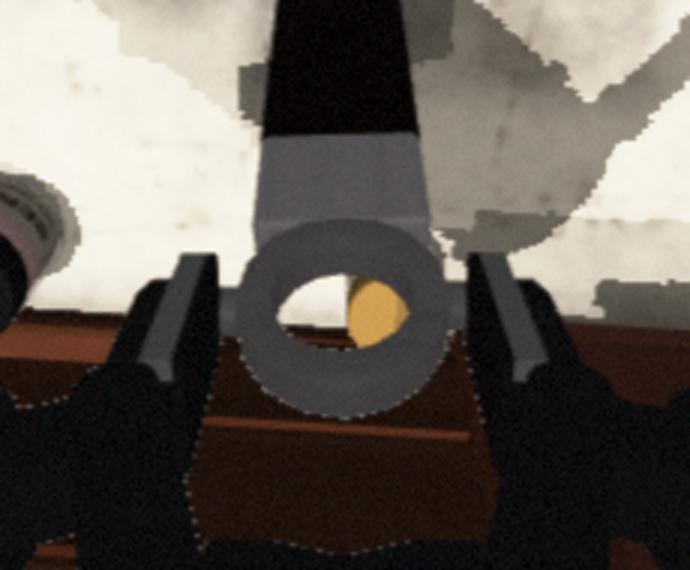

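>>> arm_command:
  deltas:
    - [[2,0,-2],0,55]
    - [[6,0,-5],0,55]
    - [[10,1,-6.4],0,55]
    - [[10,4,-6.4],0.03,55]
    - [[9.8,8,-6.4],0.074,55]
    - [[9.5,13,-6.4],0.074,55]
    - [[9.3,18,-6.4],0.074,55]
    - [[9.1,23,-6.4],0.074,55]
    - [[9,28,-6.4],0.074,55]
    - [[8.9,33,-6.4],0.074,55]
    - [[8.9,38,-6.4],0.074,55]
    - [[8.9,43,-6.4],0.074,55]

```text
time: 53.48
position: [0.4317, 0.1009, 0.2353]
orientation: [3.141, 0.001, -3.141]
ft_force: [0.5, 0.1, -1.6]
grip_width: 0.571
```

Run:
```python
from h import *
s=bot.sense(); print(s['position'],s['orientation'],s['time'],s['ft_force'],s['grip_width'])
go(.42,.26,.20,np.pi)
```

```text
[0.4317 0.1009 0.2353] [ 3.1415  0.0011 -3.1415] 53.475 [ 0.4805  0.1148 -1.6437] 0.5711326247728432
delta cm [ 1.18 15.91  3.53] turn 0.0001 t 53.475 rows 2.6136505453538526 0.0005041770632975778
```

>>> arm_command:
  deltas:
    - [[1,5,0],0,55]
    - [[1.2,10,0],0,55]
    - [[1.2,13.5,1],0,55]
    - [[1.2,15.3,2.5],0,55]
    - [[1.2,15.3,3.3],0,55]
    - [[1.2,15.3,3.3],0,55]
    - [[1.2,15.3,3.3],0,55]

```text
time: 54.35
position: [0.4204, 0.2514, 0.2023]
orientation: [-3.142, 0.001, 3.14]
ft_force: [-0.1, 0.2, -1.7]
grip_width: 0.565
```

Run:
```python
from h import *
s=bot.sense(); print(s['position'],s['wrist_torque'],s['time'],s['ft_force'],s['grip_width'])
print(proj('side',(.45,.25,.18)).astype(int)-32)
zoom('side','s46.png',(.45,.25,.18),32,11)
im=save('wrist','w46.png')
cv2.imwrite('pics/w46z.png',cv2.resize(im[150:340,140:370],None,fx=3,fy=3,interpolation=cv2.INTER_CUBIC)[:,:,::-1])
for dz in (-.01,-.005,0,.005,.01): print(dz,proj('side',s['position']+[0,0,dz]), proj('wrist',s['position']+[0,0,dz]))
```

```text
[0.4204 0.2514 0.2023] [-0.0377 -0.0124  0.0182] 54.35 [-0.0961  0.2247 -1.7219] 0.5653641412083177
[163 128]
-0.01 [187.533 158.438] [255.8095 235.1251]
-0.005 [187.4583 157.1941] [255.8719 238.9509]
0 [187.3835 155.9471] [255.938  242.9974]
0.005 [187.3084 154.6968] [256.0079 247.2843]
0.01 [187.2331 153.4434] [256.0822 251.8336]
```

View pics/s46.png

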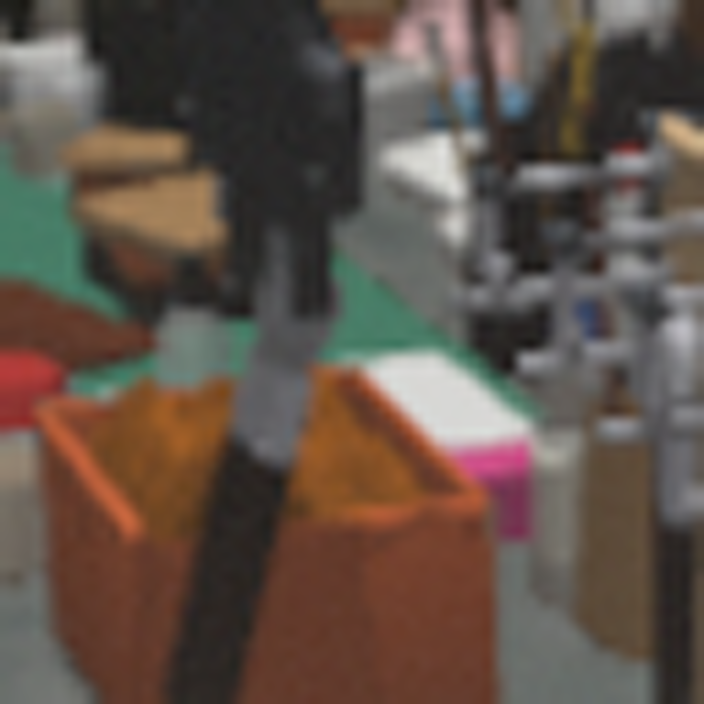

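View pics/w46z.png

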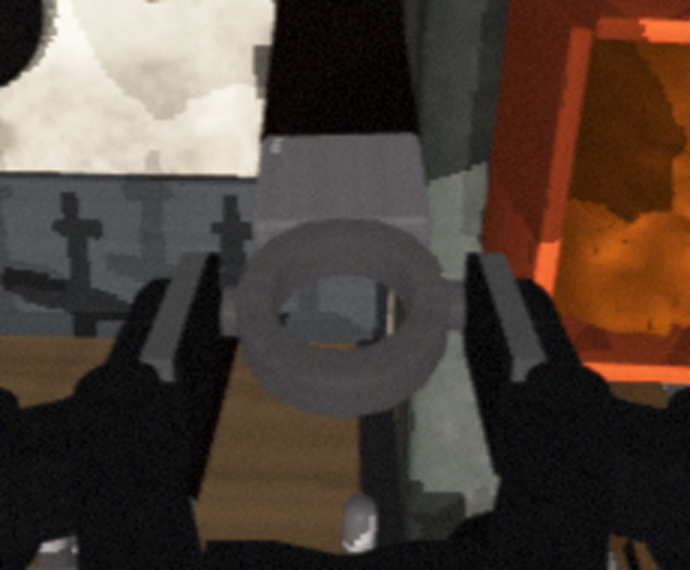

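Run:
```python
from h import *
s=bot.sense(); print(s['position'])
for z in (.195,.199): print(onz('wrist',(259.3,318),z))
# where would peg tip and eye appear at TCP x=.470 , z options
o,d=ray('wrist',(255,254)); print('eye ray', [ (o+d*t).round(4) for t in ((.4204-o[0])/d[0],(.4254-o[0])/d[0])])
```

```text
[0.4204 0.2517 0.2025]
[0.4863 0.2539 0.195 ]
[0.4823 0.2538 0.199 ]
eye ray [array([0.4204, 0.2508, 0.2145]), array([0.4254, 0.2508, 0.2067])]
```

>>> arm_command:
  deltas:
    - [[-1,0.2,0.4],0,55]
    - [[-2.5,0.45,0.8],0,55]
    - [[-4,0.45,1.1],0,55]
    - [[-4.2,0.45,1.1],0,55]
    - [[-4.2,0.45,1.1],0,55]

```text
time: 55.08
position: [0.462, 0.2568, 0.1906]
orientation: [-3.141, -0.001, 3.142]
ft_force: [-1.4, -0.7, -2.7]
grip_width: 0.567
```

Run:
```python
from h import *
s=bot.sense(); print(s['position'],s['wrist_torque'],s['time'],s['ft_force'],s['grip_width'])
zoom('side','s47.png',(.47,.25,.19),25,14)
im=save('wrist','w47.png')
cv2.imwrite('pics/w47z.png',cv2.resize(im[150:340,140:370],None,fx=3,fy=3,interpolation=cv2.INTER_CUBIC)[:,:,::-1])
```

```text
[0.462  0.2568 0.1906] [ 0.0079 -0.0409 -0.0024] 55.075 [-1.3995 -0.6677 -2.6971] 0.5670976659439059
```

View pics/s47.png

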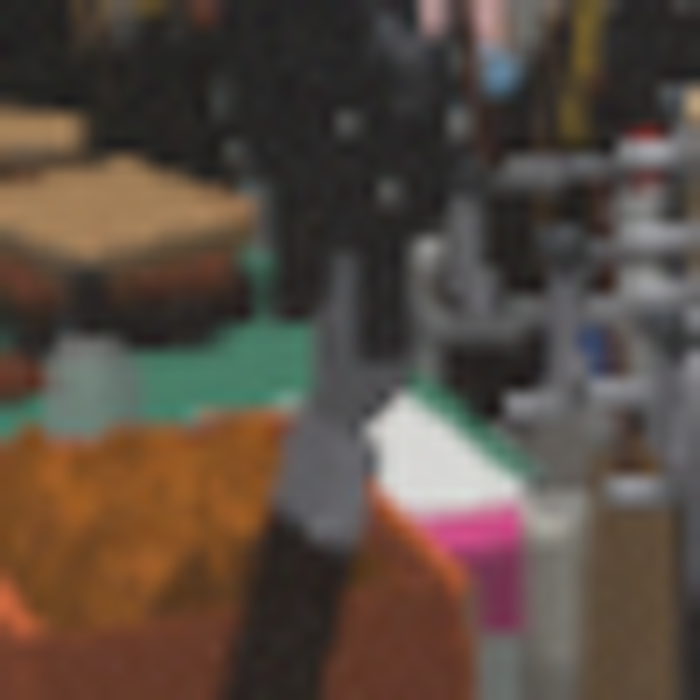

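View pics/w47z.png

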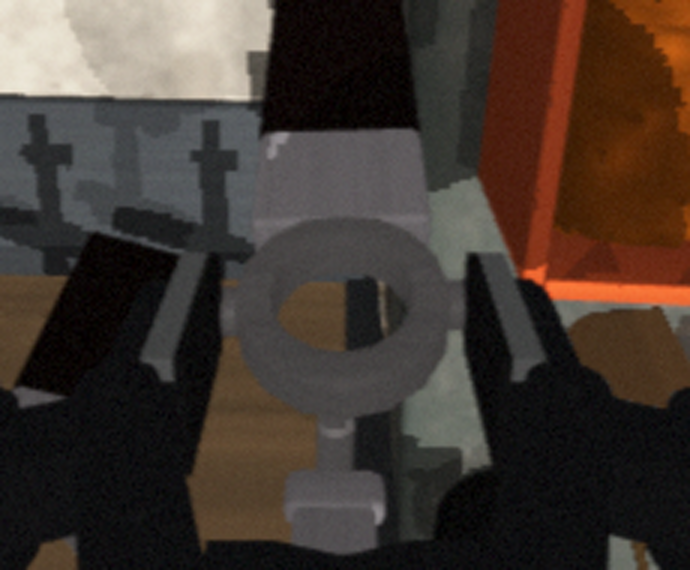

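Run:
```python
from h import *
f=lambda p:(proj('wrist',p)-[140,150])*3
for P in [(.478,.256,.195),(.478,.256,.199),(.4615,.2568,.1906),(.4615,.2568,.1956),(.4665,.2568,.1956),(.4615,.2568,.2006)]: print(P,f(P))
```

```text
(0.478, 0.256, 0.195) [344.9184 359.5435]
(0.478, 0.256, 0.199) [345.0099 371.5523]
(0.4615, 0.2568, 0.1906) [348.7828 278.5116]
(0.4615, 0.2568, 0.1956) [349.0135 291.3194]
(0.4665, 0.2568, 0.1956) [348.9488 313.0216]
(0.4615, 0.2568, 0.2006) [349.2583 304.9113]
```

>>> arm_command:
  deltas:
    - [[0,-0.1,0.3],0,55]
    - [[-0.7,-0.1,0.3],0,55]
    - [[-1.2,-0.1,0.3],0,55]
    - [[-1.2,-0.1,0.3],0,55]

```text
time: 55.68
position: [0.4745, 0.2558, 0.1879]
orientation: [3.141, 0.0, 3.141]
ft_force: [0.1, 0.1, -1.3]
grip_width: 0.567
```

Run:
```python
from h import *
s=bot.sense(); print(s['position'],s['wrist_torque'],s['time'],s['ft_force'],s['grip_width'])
im=save('wrist','w48.png')
cv2.imwrite('pics/w48z.png',cv2.resize(im[150:340,140:370],None,fx=3,fy=3,interpolation=cv2.INTER_CUBIC)[:,:,::-1])
```

```text
[0.4745 0.2558 0.1879] [-0.0179 -0.0383  0.0203] 55.675 [ 0.1454  0.0795 -1.3117] 0.5665941208314593
```

View pics/w48z.png

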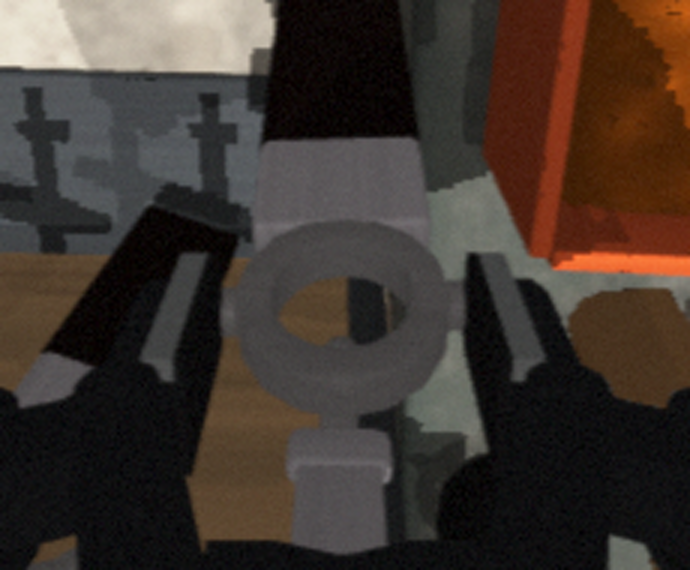

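>>> arm_command:
  deltas:
    - [[-0.6,0,0],0,55]
    - [[-1.3,0,0],0,55]
    - [[-1.3,0,0],0,55]

```text
time: 56.1
position: [0.4876, 0.2558, 0.1879]
orientation: [3.141, 0.0, 3.141]
ft_force: [-0.2, -0.2, -1.5]
grip_width: 0.57
```

Run:
```python
from h import *
s=bot.sense(); print(s['position'],s['wrist_torque'],s['time'],s['ft_force'],s['grip_width'])
im=save('wrist','w49.png')
cv2.imwrite('pics/w49z.png',cv2.resize(im[150:340,140:370],None,fx=3,fy=3,interpolation=cv2.INTER_CUBIC)[:,:,::-1])
```

```text
[0.4876 0.2558 0.1879] [ 0.0102 -0.047   0.0063] 56.1 [-0.1868 -0.1845 -1.5011] 0.57015667710417
```

View pics/w49z.png

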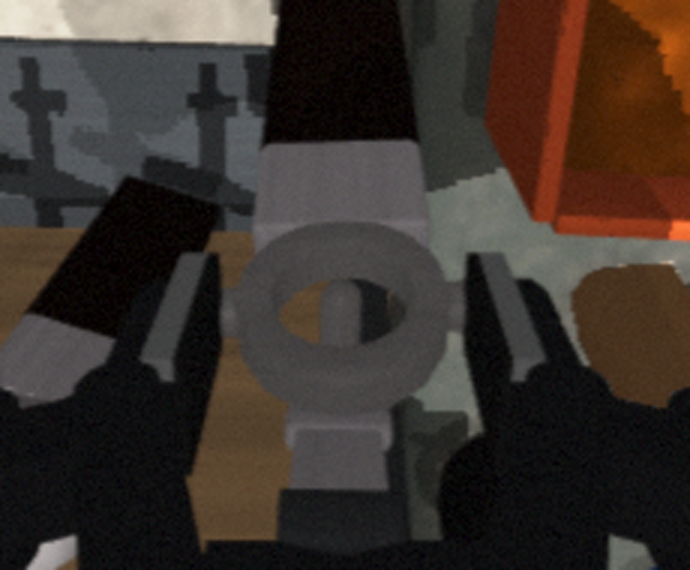

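>>> arm_command:
  deltas:
    - [[-1.2,0,0],0,55]
    - [[-2.4,0,0],0,55]
    - [[-3.6,0,0],0,55]
    - [[-4.8,0,0],0,55]
    - [[-5.6,0,0],0,55]
    - [[-6,0,0],0,55]
    - [[-6,0,0],0,55]

```text
time: 57.02
position: [0.547, 0.2559, 0.1878]
orientation: [3.142, -0.0, -3.141]
ft_force: [-0.3, 0.7, -1.7]
grip_width: 0.566
```

Run:
```python
from h import *
s=bot.sense(); print(s['position'],s['wrist_torque'],s['time'],s['ft_force'],s['grip_width'])
im=save('wrist','w50.png')
cv2.imwrite('pics/w50z.png',cv2.resize(im[150:340,140:370],None,fx=3,fy=3,interpolation=cv2.INTER_CUBIC)[:,:,::-1])
```

```text
[0.547  0.2559 0.1878] [ 0.0374 -0.0913  0.0355] 57.025 [-0.3119  0.6622 -1.6739] 0.5660151740034678
```

View pics/w50z.png

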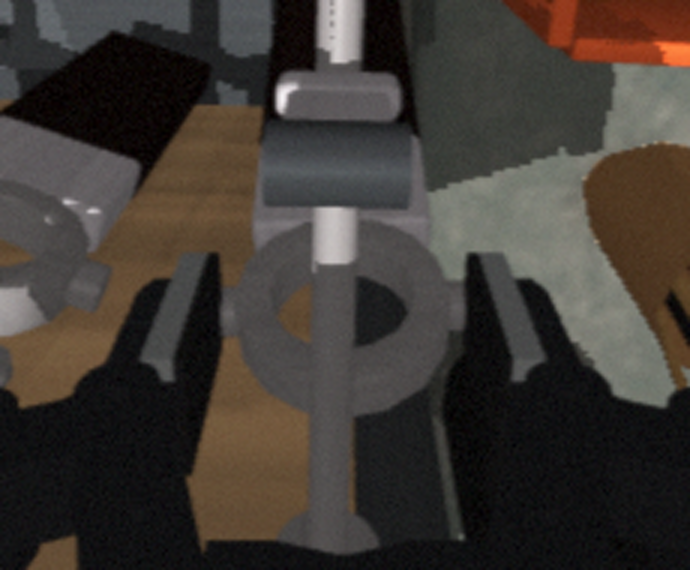

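>>> arm_command:
  deltas:
    - [[0,0,0.3],0,55]
    - [[0,0,0.5],0,55]
    - [[0,0,0.5],0,55]

```text
time: 57.45
position: [0.5479, 0.2561, 0.1843]
orientation: [3.141, 0.004, -3.141]
ft_force: [0.8, 0.2, 5.8]
grip_width: 0.57
```

>>> arm_command:
  deltas:
    - [[0,0,-0.1],0,59]
    - [[0,0,-0.1],0,61]
    - [[0,0,-0.1],0,61.8]
    - [[0,0,-0.1],0,62.3]
    - [[0,0,-0.1],0,62.3]
    - [[0,0,-0.1],0,64]
    - [[0,0,-0.1],0,67]
    - [[0,0,-0.1],0,67.5]
    - [[0,0,-1],0,67.5]
    - [[0,0,-3],0,67.5]
    - [[0,0,-7],0,67.5]
    - [[0,0,-10],0,67.5]

```text
time: 58.95
position: [0.5472, 0.256, 0.2854]
orientation: [3.141, 0.002, -3.141]
ft_force: [0.2, 0.5, 0.4]
grip_width: 0.68
```

Run:
```python
from h import *
s=bot.sense(); print(s['position'],s['orientation'],s['time'],s['ft_force'],s['grip_width'])
zoom('side','s51.png',(.5,.15,.17),35,10)
zoom('scene','c51.png',(.5,.15,.16),40,9)
go(.42,.26,.36,np.pi); go(.30,.0,.36,np.pi)
```

```text
[0.5472 0.256  0.2854] [ 3.1408  0.0021 -3.1414] 58.95 [0.2297 0.5078 0.3586] 0.6797568477841062
delta cm [12.78  0.38 -7.33] turn 0.0003 t 59.05 rows 2.35709845847977 0.0015881774611908011
delta cm [ 24.78 -25.61  -7.49] turn 0.0003 t 59.05 rows 5.8269663427872525 0.0015881774611908011
```

View pics/s51.png

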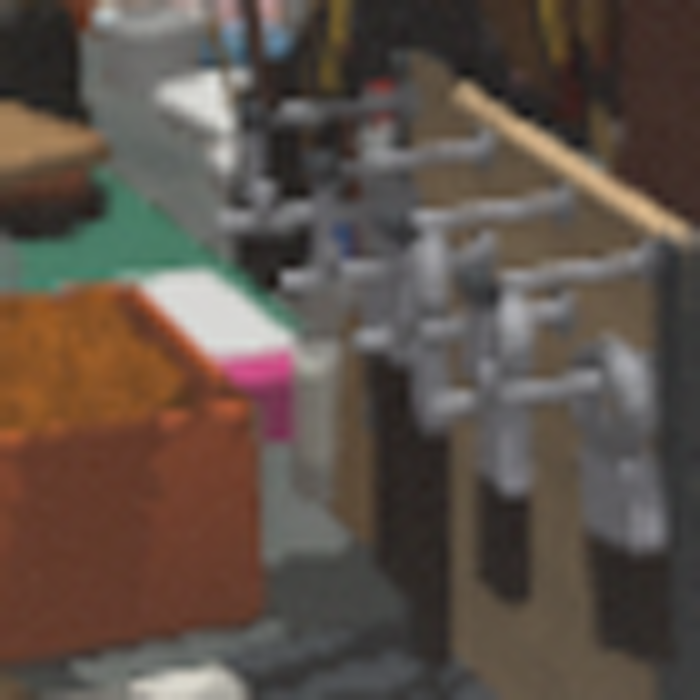

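View pics/c51.png

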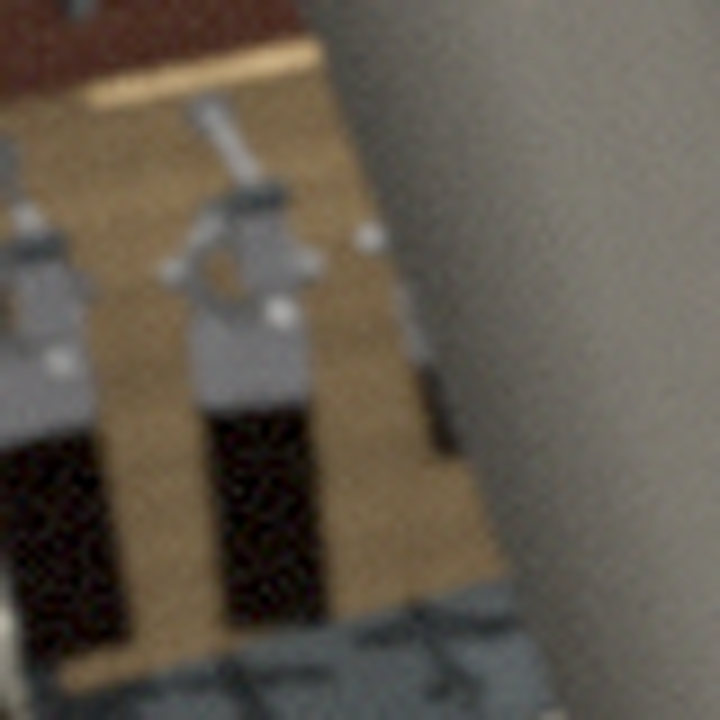

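>>> arm_command:
  deltas:
    - [[2,0,-5],0,67]
    - [[8,0,-8],0,67]
    - [[14,0,-9],0,67]
    - [[20,-6,-9],0,67]
    - [[24,-40,-9],0,67]
    - [[24,-40,-9],0,67]
    - [[24,-40,-9],0,67]
    - [[24,-40,-9],0,67]
    - [[24,-40,-9],0,67]
    - [[24,-40,-9],0,67]
    - [[24,-40,-9],0,67]
    - [[24,-40,-9],0,67]

```text
time: 60.55
position: [0.3069, -0.1438, 0.3727]
orientation: [3.141, -0.0, 3.141]
ft_force: [-0.3, 0.1, -0.8]
grip_width: 0.671
```

Run:
```python
from h import *
s=bot.sense(); print(s['position'],s['time'],s['ft_force'])
zoom('side','s52.png',(.5,.15,.17),35,10)
zoom('scene','c52.png',(.5,.15,.14),42,9)
a=optics.grab_frame('side').astype(int); 
for i in range(8): b=optics.grab_frame('side').astype(int)
print(np.abs(a-b)[140:220,190:260].mean(), np.abs(a-b)[0:80,300:370].mean())
```

```text
[ 0.3069 -0.1438  0.3727] 60.55 [-0.3233  0.1355 -0.7515]
1.320654761904762 1.5006547619047619
```

View pics/s52.png

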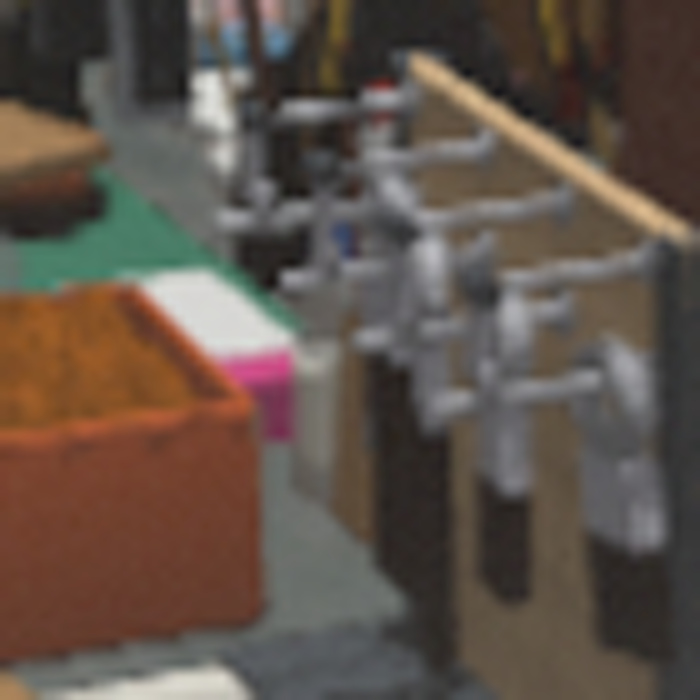

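View pics/c52.png

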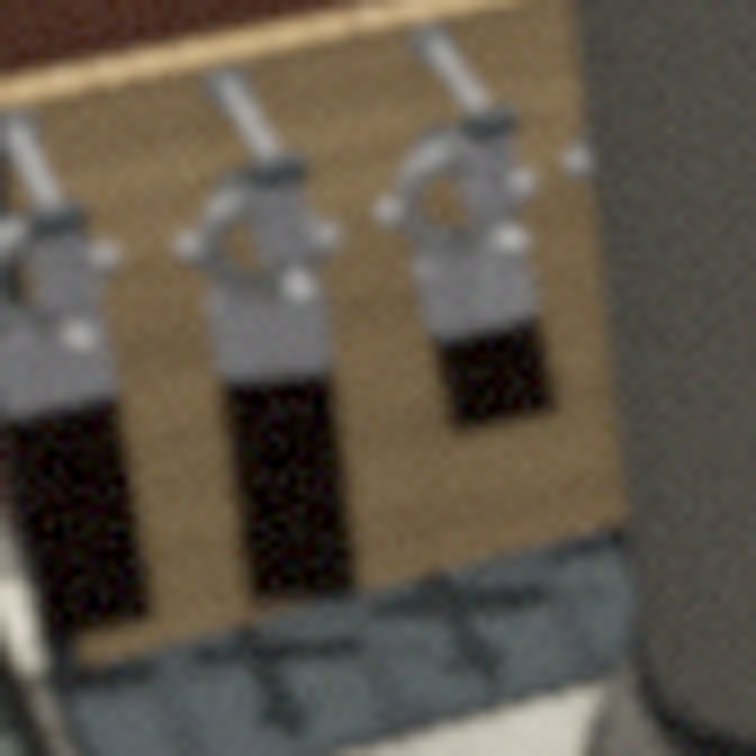

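>>> arm_command:
  deltas:
    - [[-6,-20,0],0,67]
    - [[-6,-20,0],0,67]
    - [[-6,-20,0],0,67]
    - [[-6,-20,0],0,67]
    - [[-6,-20,0],0,67]
    - [[-6,-20,0],0,67]
    - [[-6,-20,0],0,67]

```text
time: 61.98
position: [0.367, -0.3431, 0.3735]
orientation: [-3.141, 0.001, -3.14]
ft_force: [-0.6, 0.3, 0.5]
grip_width: 0.67
```

Run:
```python
from h import *
s=bot.sense(); print(s['position'],s['time'],s['ft_force'])
im=optics.grab_frame('scene'); cv2.imwrite('pics/c53.png',cv2.resize(im[160:270,120:260],None,fx=5,fy=5,interpolation=cv2.INTER_CUBIC)[:,:,::-1])
for t in ('long_a_eye','short_a_eye'): print(t,[(np.array(r['pixel']).round(1),round(r['p'],2)) for r in mark_of('scene',t)])
```

```text
[ 0.367  -0.3431  0.3735] 61.975 [-0.6466  0.3473  0.4721]
long_a_eye [(array([136. , 200.6]), 0.69)]
short_a_eye [(array([183.1, 188.5]), 0.57)]
```

View pics/c53.png

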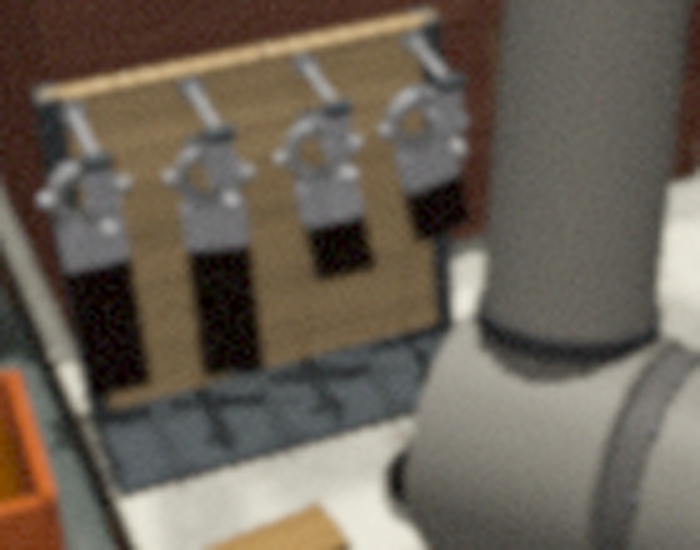

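All four plates hang plumb behind closed keepers, peg tips visible in front of them at about (458,147), (347,172), (232,198) and (110,225) in the zoom. The gripper is clear, so I am handing in.

Run:
```python
from h import *
print(bot.hand_in()); print(bot.sense()['time'])
```

```text
the job is handed in; nothing more can be done
None
the job is handed in; nothing more can be done
```

All four plates were on the table, and all four now hang on the rack: the two long ones on the left pegs (1 and 2) and the two short ones on the right pegs (3 and 4). I handed the job in at about 62 s of the 208 s allowed.

- **Last checks:** The final scene and side pictures show each eye behind a keeper that has dropped. The plates hang plumb with no visible motion, and the gripper is well clear with no contact force. I saw none of the jars, cup, dish or block get touched, but I did not measure their positions again at the end.
- **Second-left peg:** On the way there, the pins of the first long plate slipped below the fingertips, so it was carried pinched by its ring and swinging. I retreated once to let it settle. The keeper then stayed up until I pushed the plate about 8 mm deeper, after which it dropped.
- **Leftmost peg:** The second long plate was still about 15° off plumb when I pushed it on. It straightened once released.
- **Disagreements:** Camera estimates of the peg positions differed by up to about 8 mm. I relied on the wrist view of each long plate's peg in its eye, and on side pictures and the force reading for the short ones. The plate on the rightmost peg looks turned a little about the vertical, but it hangs behind its closed keeper.

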